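# Fetch the titration cell from behind the reagent bottles

## Task

First move all three capped bottles from their coloured pads into the aluminium tray, standing upright, so that the glass cell behind them is free; then seat the cell upright, fully down in the white well of the black titrator, while the bottles wait in the tray. Then put each bottle back, upright and centred on the pad of its cap's colour. Never knock a bottle or the cell over, set the cell down in the well without dropping or slamming it, and leave the green glass beaker where it is.

Things in the scene. Friction and masses are not known exactly. Their poses are not given: they have to be found in the camera images.
- bottle_blue_center (a point): Slim amber bottle, 140 mm tall, with a blue screw cap, a white label and a blue band. Body 48 mm across to 92 mm high; the cap, 32 mm across, reaches from 106 to 140 mm above the foot: grip it at about 128 mm. 0.22 kg. Point: on the axis, half-way up (70 mm above the foot); z along the axis. It starts on the blue pad.
- bottle_yellow_center (a point): Slim amber bottle, 140 mm tall, with a yellow screw cap, a white label and a yellow band. Body 48 mm across to 92 mm high; the cap, 32 mm across, reaches from 106 to 140 mm above the foot: grip it at about 128 mm. 0.22 kg. Point: on the axis, half-way up (70 mm above the foot); z along the axis. It starts on the yellow pad.
- bottle_red_center (a point): Slim amber bottle, 140 mm tall, with a red screw cap, a white label and a red band. Body 48 mm across to 92 mm high; the cap, 32 mm across, reaches from 106 to 140 mm above the foot: grip it at about 128 mm. 0.22 kg. Point: on the axis, half-way up (70 mm above the foot); z along the axis. It starts on the red pad.
- cell_center (a point): Low clear glass cell, 82 mm tall: body 60 mm across up to 34 mm high, shoulder with two small white ports (to 44 mm), black stopper knob 30 mm across from 46 to 82 mm above the foot: grip it at about 68 mm. 0.18 kg. Point: on the axis, half-way up (41 mm above the foot). Starts on the grey board (6 mm thick) behind the bottles, about 70 mm from the axis of each. Any turn about its axis is fine.
- pad_blue: Fixed round blue pad, 66 mm across and 3 mm thick, on the grey storage board: the place of the bottle with the blue cap. Origin: centre of its underside, 6 mm above the bench; its top is 3 mm higher.
- pad_yellow: Fixed round yellow pad, 66 mm across and 3 mm thick, on the grey storage board: the place of the bottle with the yellow cap. Origin: centre of its underside, 6 mm above the bench; its top is 3 mm higher.
- pad_red: Fixed round red pad, 66 mm across and 3 mm thick, on the grey storage board: the place of the bottle with the red cap. Origin: centre of its underside, 6 mm above the bench; its top is 3 mm higher.
- tray: Fixed square aluminium tray on one side, 210 by 210 mm outside, 200 by 200 mm inside, 14 mm high, floor 5 mm thick: the side area. Origin: centre of its underside, on the bench; x and y along its sides, z up. Room for three bottles 90 mm apart.
- titrator: Black titrator, 285 by 220 mm, fixed on the bench on the other side; deck 85 mm high, blue screen towards the robot (-x). On the deck a white round collar, 106 mm across outside, about 78 mm inside, forms the well for the cell; the rim is 115 mm and the well's floor 88 mm above the bench. Origin: on the bench straight under the well's centre; z up.
- beaker_center (a point): Small greenish glass beaker, 52 mm across, 62 mm tall, standing on the bench between the storage board and the robot; to be left alone. Point: on the axis, half-way up.
There are look-alikes about, which are no part of the job. Leave any turquoise look-alike of the part that bears bottle_blue_center alone.

How it is judged:
On the way, in this order (a step that is already met when the one before it is completed fails the run):
1. all three bottles stand upright in the tray (x of bottle_blue_center in the frame of tray between -0.085 and 0.085 m and y of bottle_blue_center in the frame of tray between -0.085 and 0.085 m and z of bottle_blue_center in the frame of tray between 0.067 and 0.085 m and angle between each of bottle_blue_center, bottle_yellow_center, bottle_red_center's own z axis and vertical below 0.12 rad and x of bottle_yellow_center in the frame of tray between -0.085 and 0.085 m and y of bottle_yellow_center in the frame of tray between -0.085 and 0.085 m and z of bottle_yellow_center in the frame of tray between 0.067 and 0.085 m and x of bottle_red_center in the frame of tray between -0.085 and 0.085 m and y of bottle_red_center in the frame of tray between -0.085 and 0.085 m and z of bottle_red_center in the frame of tray between 0.067 and 0.085 m), for 0.2 s.
2. the cell is seated upright in the titrator's well while the bottles wait in the tray (all of step 1 and horizontal distance between cell_center and titrator below 0.013 m and z of cell_center in the frame of titrator between 0.122 and 0.135 m and angle between cell_center's own z axis and vertical below 0.12 rad), for 0.2 s.
At the end, for the whole second after the job is handed in: The cell sits upright (within 0.12 rad) on the floor of the well, within 13 mm of its centre, and each bottle stands upright (within 0.12 rad) on the pad of its colour, axis within 14 mm of the pad's centre; all released and at rest (horizontal distance between cell_center and titrator below 0.013 m and z of cell_center in the frame of titrator between 0.122 and 0.135 m and angle between each of cell_center, bottle_blue_center, bottle_yellow_center, bottle_red_center's own z axis and vertical below 0.12 rad and linear speed of each of cell, bottle_blue, bottle_yellow, bottle_red below 0.02 m/s and horizontal distance between bottle_blue_center and pad_blue below 0.014 m and z of bottle_blue_center in the frame of pad_blue between 0.068 and 0.079 m and horizontal distance between bottle_yellow_center and pad_yellow below 0.014 m and z of bottle_yellow_center in the frame of pad_yellow between 0.068 and 0.079 m and horizontal distance between bottle_red_center and pad_red below 0.014 m and z of bottle_red_center in the frame of pad_red between 0.068 and 0.079 m); the robot touches nothing.
It fails at once if a bottle or the cell is knocked over (tilted more than 0.6 rad) (angle between any of bottle_blue_center, bottle_yellow_center, bottle_red_center, cell_center's own z axis and vertical above 0.6 rad).
It fails at once if the cell is dropped or slammed into the titrator (more than 60 N) (contact force between cell and titrator above 60 N).
It fails at once if the beaker is moved by more than 25 mm or tipped (distance of beaker_center from where it was at the start of the episode above 0.025 m or angle between beaker_center's own z axis and vertical above 0.5 rad).
It also fails if it takes over 144 s, if anything falls off the work surface, if the arm or the gripper's body presses on something with over 40 N, if the wrist force passes 120 N, or if a joint passes its speed limit or range.

## Robot

A 6-joint arm with a two-finger parallel gripper is mounted at the origin on the work surface. World frame = base frame: x ahead of the robot, y to its left, z up, the work surface at z = 0. Lengths are in m, angles in rad, forces in N, time in s.
With the tool pointing down it reaches from about 0.4 to 0.825 m from the base axis. Payload 7 kg.
Tool frame: the origin (TCP) lies midway between the tips of the shut fingers; the grasp point (between the pads) lies 19 mm behind it; z points along the fingers, x is the direction in which the jaws open and shut, and the axes are right-handed (so a half turn about z gives the same grasp; the last joint's range is limited). The gripper opens to 88 mm and grips with 3 to 60 N. Pads are 19 mm wide; open, the fingers measure 130 mm over their backs; the gripper's body (78 mm by 193 mm) begins 47 mm behind the grasp point.
Start: joints at [1.528, 0.359, 0.012, 0, -1.224, -0.288], TCP at [0.219, 0.638, 0.227] pointing down, gripper open.
Joint ranges: [-3.07, 3.07], [-1.43, 2.12], [-1.02, 1.25], [-3.03, 1.67], [-3.05, -0], [-3.03, 3.03]. Speed limits (rad/s): [2.39, 2.39, 3.01, 3.14, 3.14, 3.14].

## Interface

Orientations are given as [roll, pitch, yaw] about the fixed x, y, z axes, in that order (R = Rz(yaw) Ry(pitch) Rx(roll)).
In Python, from station import arm, grab_frame, camera_params gives the robot as it stands.
- The arm moves only by the shell command python3 -m handwheel 'ROWS' [FORCE]. ROWS is JSON, a list that holds one entry, the list of rows, each a list of 5 numbers: the finger opening in m, from 0 to 0.0876, then the shift along the tool's x, y, z in m, then the turn about the tool's z in degrees. A call has 1 to 20 rows; each row is the pose to reach, as a shift and turn from the pose measured when the call began, along the tool's axes at that moment; what a row does not reach only later rows make up. A row lasts 1/12 s, in which the tool goes at most 41.7 mm and 7.16 degrees, less where a joint would pass 70% of its speed; a pose out of reach is approached as far as the arm can. A call with a gripper value outside its range is refused whole. The fingers move at their own pace and stop on an object; FORCE is the grip in N (left out, the last holds). Time passes only in rows, so rows that repeat a pose let the fingers close. It gives the time, the measured TCP pose, the force and the opening at its end, in the units of the state.
- arm.get_state(): the state, without advancing time (a new reading comes with each control period).
- grab_frame(name): name is "scene" or "side" or "wrist"; returns the picture (420x560x3 uint8, blue, green, red); there is no depth.
- camera_params(name): a dict with "intrinsics" (3x3 intrinsics, pixels), "R" (3x3) and "t" (3): a world point X has camera coordinates R X + t; the wrist camera has in their place "tool_from_camera" (4x4, takes a point from camera to tool coordinates, whose origin is the TCP and whose axes are the tool frame's). Camera axes: x right, y down, z forward; pixel columns grow to the right and rows downward; lengths in m; the calibration is good to about 2 mm. The wrist camera is an equidistant fisheye: a pixel r from the principal point sees the ray r / f radians off the axis. A picture is of the moment at which its call begins: read the wrist's pose just before it. camera_params takes no time and is no camera call.
- arm.job_done(): hands the job in, once; it reports no verdict.
The state is a dict: "t": time; "q": joint angles; "qd": joint speeds; "joint_efforts": joint torques, N m; "eef_pos": TCP position; "ee_rot": TCP orientation; "force": force on the tool from outside, world axes, zero at the start; "moment": the same for the moment, N m; "width": finger opening in m.
Only numpy, scipy, OpenCV 4.12 (cv2) and the standard library are available. Lean on these libraries where they do the work, as an engineer would, in place of code of your own. Each camera call takes 0.05 s, during which the arm holds its last target.

## Working session

There is one attempt and no reset: what is moved stays moved. The work goes in short steps, Python scripts to look and compute and a shell command to move; the robot and the scene stay as the last step left them, time stands still between calls to the robot, and variables do not carry over. Pictures are saved under pics/ and viewed, and the job is handed in when it is done.

```bash
ls; mkdir -p pics
python3 - <<'E'
from station import arm, grab_frame, camera_params
import cv2,numpy as np
s=arm.get_state();print({k:np.round(v,3).tolist() for k,v in s.items()})
for n in("scene","side","wrist"):
    cv2.imwrite(f"pics/{n}0.png",grab_frame(n)); print(n,{k:np.round(v,4).tolist() for k,v in camera_params(n).items()})
E
```

```text
pics
{'t': 0.0, 'q': [1.528, 0.359, 0.011, -0.0, -1.224, -0.288], 'qd': [-0.001, 0.001, 0.001, 0.001, -0.0, 0.003], 'joint_efforts': [0.001, -58.272, 29.305, 6.997, 0.007, -0.0], 'eef_pos': [0.219, 0.638, 0.226], 'ee_rot': [-3.141, -0.002, -1.902], 'force': [-0.07, 0.001, 0.295], 'moment': [0.047, 0.029, 0.0], 'width': 0.087}
scene {'intrinsics': [[464.9549, 0.0, 277.9556], [0.0, 464.9549, 210.8914], [0.0, 0.0, 1.0]], 'R': [[-0.2753, 0.9614, 0.0031], [0.7738, 0.2235, -0.5927], [-0.5705, -0.1608, -0.8054]], 't': [0.1667, -0.3649, 1.2614]}
side {'intrinsics': [[450.1221, 0.0, 281.1486], [0.0, 450.1221, 206.9201], [0.0, 0.0, 1.0]], 'R': [[0.7606, -0.6492, 0.0075], [-0.335, -0.4023, -0.852], [0.5562, 0.6455, -0.5235]], 't': [-0.3999, 0.2663, 0.8906]}
wrist {'intrinsics': [[325.1923, 0.0, 283.1463], [0.0, 325.1923, 205.2799], [0.0, 0.0, 1.0]], 'tool_from_camera': [[1.0, 0.0003, 0.001, 0.0004], [-0.0006, 0.9564, 0.292, -0.0801], [-0.0009, -0.292, 0.9564, -0.1578], [0.0, 0.0, 0.0, 1.0]]}
```

View pics/scene0.png

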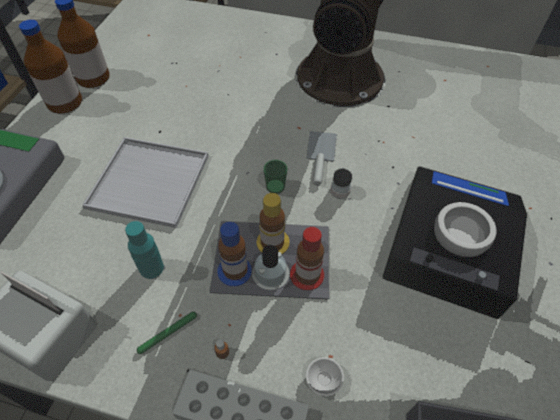

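View pics/side0.png

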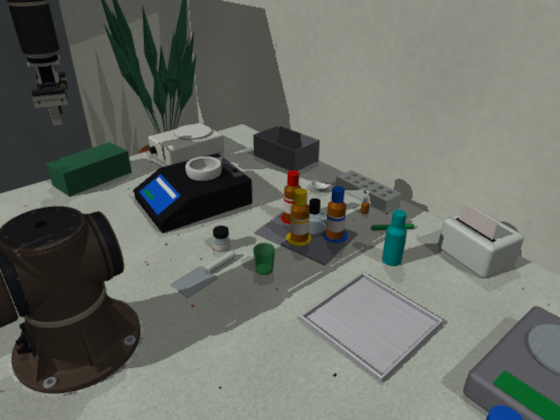

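View pics/wrist0.png

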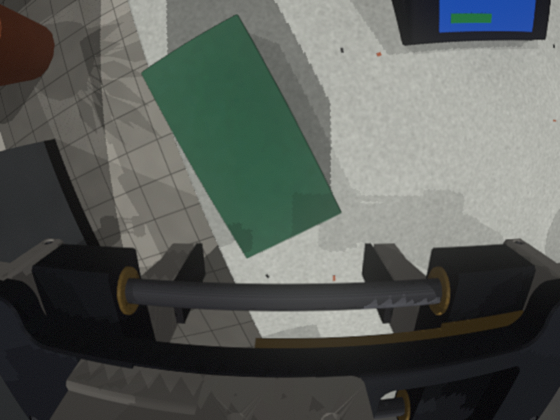

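The scene picture shows the tray at left (corners around (125,141)–(208,152)–(165,223)–(84,210)). The bottles and cell are at (200–330, 200–300), the titrator well at (465,228), the beaker at (275,172), and the turquoise look-alike at (143,250). I'll enlarge both views.

Run:
```python
import cv2
a=cv2.imread("pics/scene0.png");b=cv2.imread("pics/side0.png")
def c(im,x,y,w,h,s,n): cv2.imwrite(n,cv2.resize(im[y:y+h,x:x+w],None,fx=s,fy=s,interpolation=cv2.INTER_CUBIC))
c(a,200,185,150,115,5,"pics/c1.png");c(b,245,160,120,105,5,"pics/c2.png")
c(a,380,160,160,110,5,"pics/c3.png");c(a,75,130,150,110,5,"pics/c4.png");c(b,130,140,130,100,5,"pics/c5.png")
```

```text
(no output)
```

View pics/c1.png

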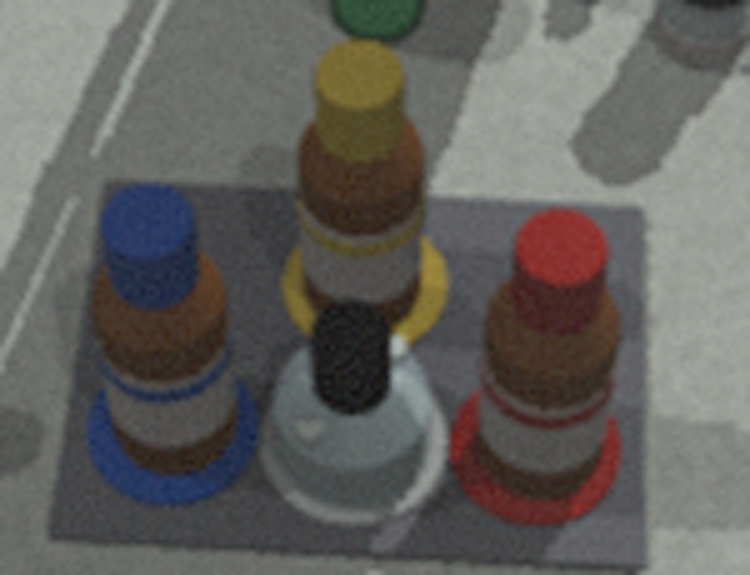

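View pics/c2.png

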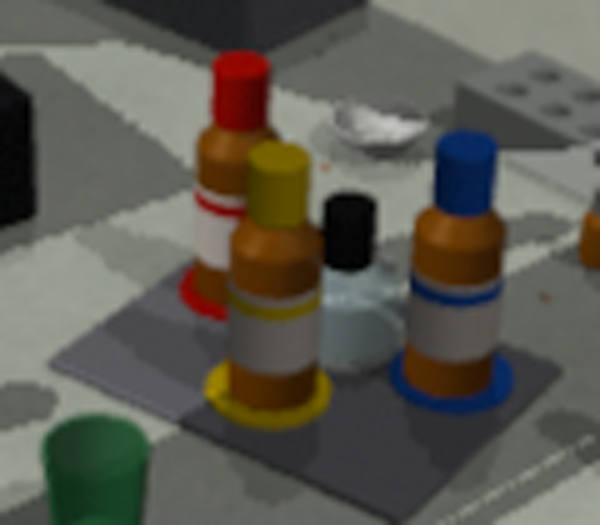

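View pics/c3.png

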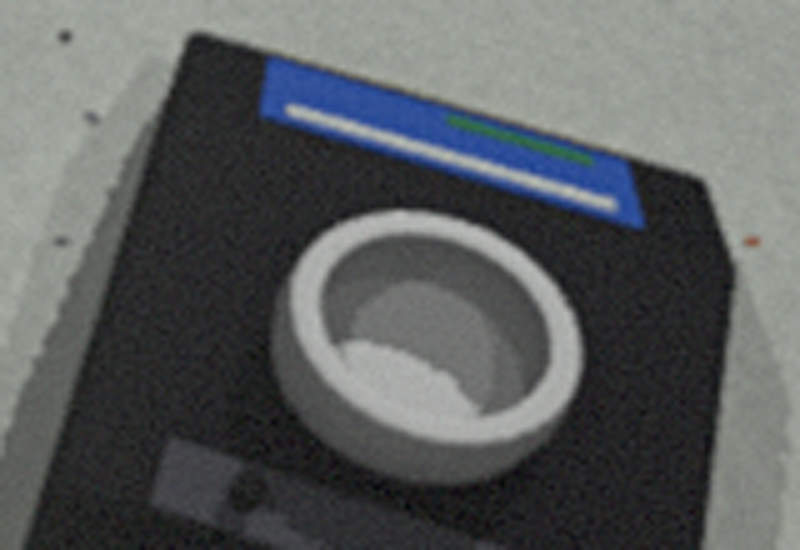

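View pics/c4.png

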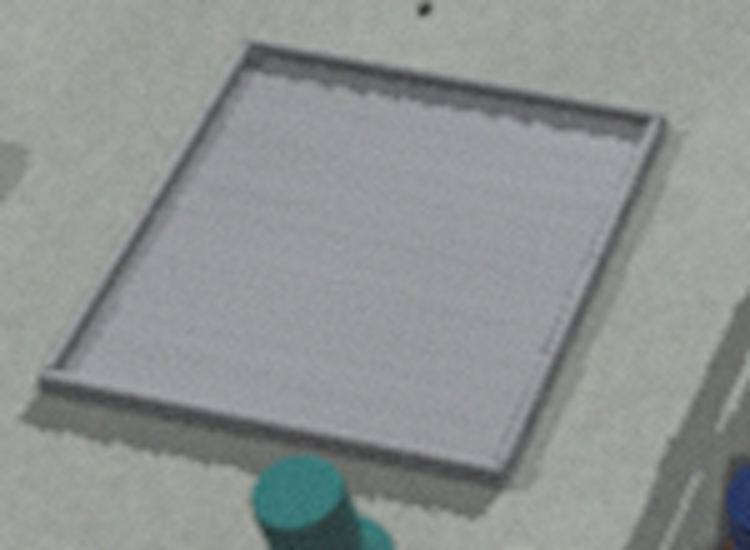

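View pics/c5.png

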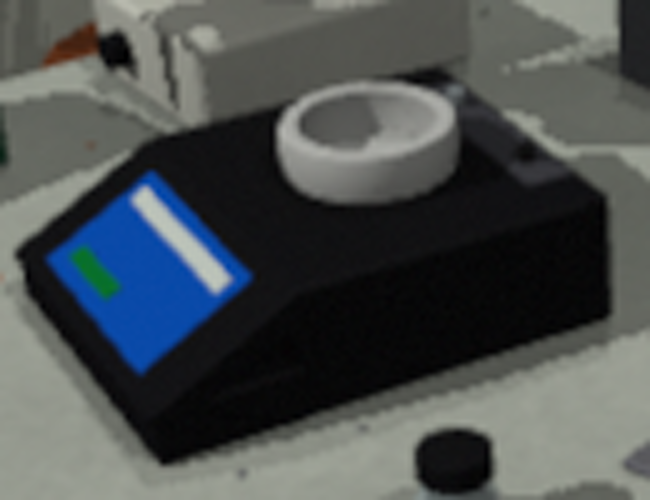

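```bash
cat > h.py <<'E'
from station import camera_params
import numpy as np
def px(u,v,off,s=5): return ((u+.5)/s-.5+off[0],(v+.5)/s-.5+off[1])
def onplane(n,p,z):
    c=camera_params(n);K=np.array(c["intrinsics"]);R=np.array(c["R"]);t=np.array(c["t"])
    d=R.T@np.linalg.solve(K,[p[0],p[1],1]);o=-R.T@t
    return o+d*(z-o[2])/d[2]
E
python3 - <<'E'
from h import *
for n,l in (("scene",[("blue",149,220,.149,200,185),("yel",361,75,.149,200,185),("red",561,246,.149,200,185),("cell",351,328,.088,200,185),
 ("padb",172,441,.009,200,185),("pady",366,282,.009,200,185),("padr",536,457,.009,200,185),("well",436,326,.115,380,160),
 ("t1",248,42,.014,75,130),("t2",667,117,.014,75,130),("t3",502,470,.014,75,130),("t4",40,375,.014,75,130)]),
 ("side",[("blue",466,146,.149,245,160),("yel",278,159,.149,245,160),("red",242,67,.149,245,160),("cell",350,206,.088,245,160),
 ("padb",452,378,.009,245,160),("pady",267.5,393,.009,245,160),("well",368,118,.115,130,140)])):
  for a,u,v,z,ox,oy in l: print(n,a,onplane(n,px(u,v,(ox,oy)),z).round(4))
print(onplane("scene",(275,163),.062),onplane("scene",(136,229),.14))
E
```

```text
scene blue [ 0.6458 -0.0742  0.149 ]
scene yel [ 0.5666 -0.0229  0.149 ]
scene red [0.6175 0.062  0.149 ]
scene cell [ 0.6321 -0.0078  0.088 ]
scene padb [ 0.6536 -0.0741  0.009 ]
scene pady [ 0.5635 -0.0228  0.009 ]
scene padr [0.6216 0.062  0.009 ]
scene well [0.4992 0.3209 0.115 ]
scene t1 [ 0.3868 -0.4412  0.014 ]
scene t2 [ 0.3771 -0.2333  0.014 ]
scene t3 [ 0.5816 -0.2268  0.014 ]
scene t4 [ 0.5905 -0.434   0.014 ]
side blue [ 0.6436 -0.0775  0.149 ]
side yel [ 0.5627 -0.0273  0.149 ]
side red [0.6148 0.0576 0.149 ]
side cell [ 0.632  -0.0106  0.088 ]
side padb [ 0.6447 -0.0803  0.009 ]
side pady [ 0.5605 -0.0277  0.009 ]
side well [0.4988 0.3204 0.115 ]
[ 0.4057494  -0.06392563  0.062     ] [ 0.68527758 -0.22995515  0.14      ]
```

```bash
cat >> h.py <<'E'
from station import arm, grab_frame
from scipy.spatial.transform import Rotation as Ro
import cv2
def go(x,y,z,yaw=-np.pi/2):
    s=arm.get_state();R=Ro.from_euler('xyz',s['ee_rot'])
    d=R.inv().apply(np.array([x,y,z])-s['eef_pos'])
    T=Ro.from_euler('xyz',[np.pi,0,yaw])
    print('t',round(s['t'],2),'pos',np.round(s['eef_pos'],4),'rot',np.round(s['ee_rot'],3),'w',round(s['width'],4),'F',np.round(s['force'],1))
    print('shift',d.round(4),'turn',np.degrees((R.inv()*T).as_rotvec()).round(1))
def wr(): 
    c=camera_params("wrist");s=arm.get_state();T=np.array(c["tool_from_camera"]);K=np.array(c["intrinsics"])
    R=Ro.from_euler('xyz',s['ee_rot']).as_matrix();return K,R@T[:3,:3],R@T[:3,3]+s['eef_pos']
def wplane(p,z,W=None):
    K,R,o=W or wr();d=np.array([(p[0]-K[0,2])/K[0,0],(p[1]-K[1,2])/K[1,1]]);r=np.hypot(*d)
    v=R@np.array([*(d/r*np.sin(r) if r>0 else d),np.cos(r)]);return o+v*(z-o[2])/v[2]
def wproj(X,W=None):
    K,R,o=W or wr();c=R.T@(np.array(X)-o);n=np.hypot(c[0],c[1]);th=np.arctan2(n,c[2])
    return K[0,0]*th*c[0]/n+K[0,2],K[1,1]*th*c[1]/n+K[1,2]
E
python3 - <<'E'
from h import *
go(.645,-.076,.25)
E
```

```text
t 0.15 pos [0.2191 0.638  0.2258] rot [-3.141e+00 -1.000e-03 -1.902e+00] w 0.088 F [ 0.1 -0.3 -1. ]
shift [ 0.537  -0.6347 -0.0234] turn [  0.   -0.1 -19. ]
```

```bash
python3 -m handwheel '[[[0.06,0.01,-0.012,0,-1],[0.06,0.03,-0.035,-0.005,-3],[0.06,0.053,-0.062,-0.01,-6],[0.06,0.077,-0.09,-0.015,-9],[0.06,0.1,-0.118,-0.02,-12],[0.06,0.124,-0.146,-0.023,-15],[0.06,0.148,-0.174,-0.023,-18],[0.06,0.172,-0.202,-0.023,-19],[0.06,0.195,-0.23,-0.023,-19],[0.06,0.219,-0.258,-0.023,-19],[0.06,0.243,-0.286,-0.023,-19],[0.06,0.266,-0.314,-0.023,-19],[0.06,0.29,-0.342,-0.023,-19],[0.06,0.313,-0.37,-0.023,-19],[0.06,0.337,-0.398,-0.023,-19],[0.06,0.36,-0.425,-0.023,-19],[0.06,0.382,-0.451,-0.023,-19],[0.06,0.4,-0.473,-0.023,-19],[0.06,0.41,-0.484,-0.023,-19],[0.06,0.41,-0.484,-0.023,-19]]]' 40
python3 - <<'E'
from h import *
go(.56,-.05,.25)
E
```

```text
t: 1.82
eef_pos: [0.5446, 0.0905, 0.2489]
ee_rot: [3.14, -0.002, -1.573]
force: [-0.6, 0.5, 1.1]
width: 0.0596
t 1.82 pos [0.5446 0.0905 0.2489] rot [ 3.140e+00 -2.000e-03 -1.573e+00] w 0.0596 F [-0.6  0.5  1.1]
shift [ 0.1405 -0.0158 -0.0008] turn [ 0.1 -0.1 -0.1]
```

```bash
python3 -m handwheel '[[[0.06,0.015,0,-0.005,0],[0.06,0.04,0.003,-0.015,0],[0.06,0.07,0.008,-0.025,0],[0.06,0.09,0.012,-0.03,0],[0.06,0.1,0.015,-0.03,0],[0.06,0.1,0.015,-0.03,0],[0.06,0.1,0.015,-0.03,0]]]'
python3 - <<'E'
from h import *
go(.56,-.05,.25)
im=grab_frame("wrist");cv2.imwrite("pics/w1.png",im)
for n,X in dict(b=(.645,-.076,.149),y=(.563,-.025,.149),r=(.616,.06,.149),c=(.632,-.009,.088)).items(): print(n,np.round(wproj(X),1))
E
```

```text
t: 2.4
eef_pos: [0.529, -0.0092, 0.2788]
ee_rot: [3.14, -0.002, -1.574]
force: [0.5, 0.1, -0.5]
width: 0.0599
t 2.4 pos [ 0.529  -0.0092  0.2788] rot [ 3.140e+00 -2.000e-03 -1.574e+00] w 0.0599 F [ 0.5  0.1 -0.5]
shift [ 0.0407 -0.0311  0.0288] turn [ 0.1 -0.1 -0.2]
b [357.9  70.4]
y [299.9 160.3]
r [203.9 102.9]
c [281.9  87.2]
```

View pics/w1.png

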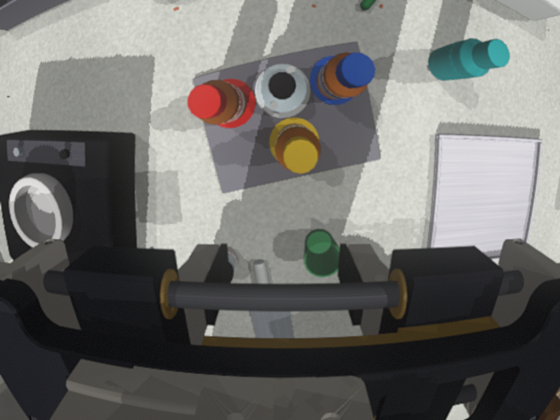

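The wrist view agrees with the estimates. The caps are at about (356,70) blue, (301,155) yellow and (207,102) red, and the cell knob is at (282,87). A crop will give finer values.

Run:
```python
import cv2
a=cv2.imread("pics/w1.png")
cv2.imwrite("pics/w1c.png",cv2.resize(a[35:195,180:390],None,fx=3.8,fy=3.8,interpolation=cv2.INTER_CUBIC)[:600])
```

```text
(no output)
```

View pics/w1c.png

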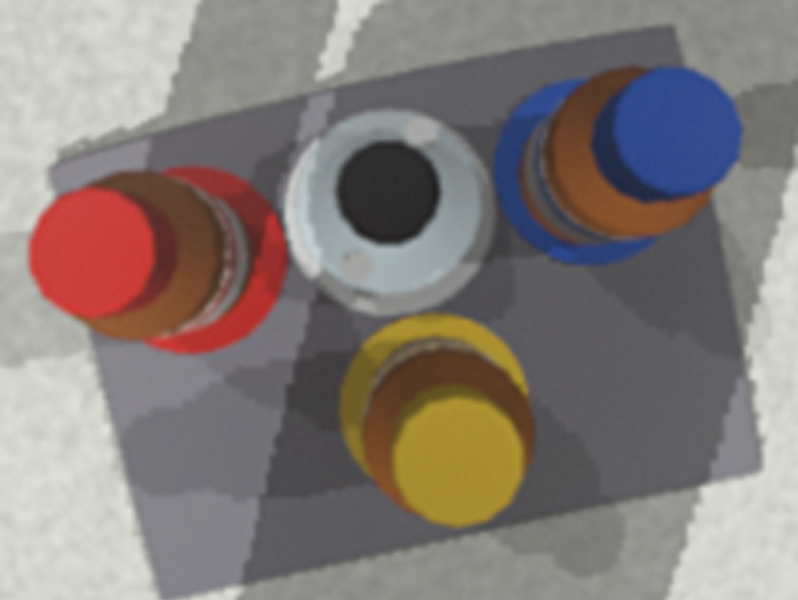

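Run:
```python
from h import *
for a,u,v,z in [("b",674.5,131,.149),("y",457,457,.149),("r",92,252,.149),("c",389,192,.088),("pb",589,171,.009),("py",434,408,.009),("pr",194,260,.009)]:
    print(a,wplane(px(u,v,(180,35),3.8),z).round(4))
```

```text
b [ 0.6461 -0.0753  0.149 ]
y [ 0.5679 -0.025   0.149 ]
r [0.6178 0.06   0.149 ]
c [ 0.6341 -0.0091  0.088 ]
pb [ 0.6483 -0.0774  0.009 ]
py [ 0.5649 -0.0245  0.009 ]
pr [0.6175 0.0578 0.009 ]
```

Run:
```python
from h import *
go(.6457,-.0757,.118)
```

```text
t 2.45 pos [ 0.5292 -0.0088  0.2787] rot [ 3.140e+00 -2.000e-03 -1.573e+00] w 0.0599 F [0.5 0.9 0. ]
shift [ 0.0663 -0.117   0.1606] turn [ 0.1 -0.1 -0.1]
```

```bash
python3 -m handwheel '[[[0.06,0.015,-0.025,0,0],[0.06,0.035,-0.06,0.01,0],[0.06,0.055,-0.095,0.03,0],[0.06,0.066,-0.117,0.06,0],[0.06,0.066,-0.117,0.09,0],[0.06,0.066,-0.117,0.12,0],[0.06,0.066,-0.117,0.145,0],[0.06,0.066,-0.117,0.157,0],[0.06,0.066,-0.117,0.16,0],[0.06,0.066,-0.117,0.16,0],[0.06,0.066,-0.117,0.16,0]]]'
python3 - <<'E'
from h import *
go(.6457,-.0757,.118)
im=grab_frame("wrist");cv2.imwrite("pics/w2.png",im)
E
```

```text
t: 3.37
eef_pos: [0.6468, -0.0748, 0.1201]
ee_rot: [-3.141, -0.002, -1.572]
force: [1.1, 0.4, 0.6]
width: 0.0602
t 3.37 pos [ 0.6468 -0.0748  0.1201] rot [-3.141e+00 -2.000e-03 -1.572e+00] w 0.0602 F [1.1 0.4 0.6]
shift [0.0009 0.0011 0.0021] turn [-0.  -0.1 -0.1]
```

View pics/w2.png

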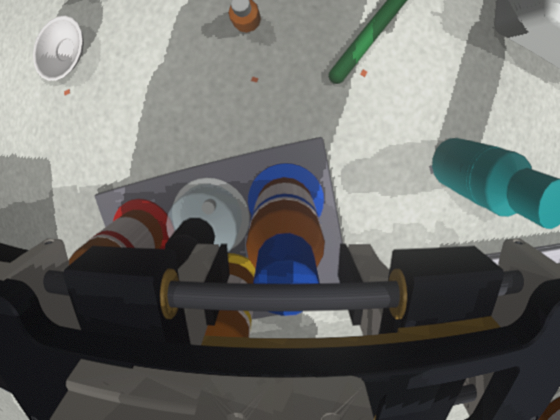

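The blue cap, around (288,265), sits centred between the fingers, so I'll close and lift.

```bash
python3 -m handwheel '[[[0.05,0,0.001,0.002,0],[0.04,0,0.001,0.002,0],[0.034,0,0.001,0.002,0],[0.028,0,0.001,0.002,0],[0.024,0,0.001,0.002,0],[0.02,0,0.001,0.002,0],[0.02,0,0.001,0.002,0]]]' 40
python3 -m handwheel '[[[0.02,0,0,-0.005,0],[0.02,0,0,-0.02,0],[0.02,0,0,-0.045,0],[0.02,0,0,-0.075,0],[0.02,0,0,-0.105,0],[0.02,0,0,-0.135,0],[0.02,0,0,-0.155,0],[0.02,0,0,-0.165,0],[0.02,0,0,-0.165,0]]]'
python3 - <<'E'
from h import *
go(.532,-.288,.20)
im=grab_frame("scene");cv2.imwrite("pics/s1.png",im)
E
```

```text
t: 4.0
eef_pos: [0.6462, -0.0751, 0.119]
ee_rot: [-3.14, -0.002, -1.572]
force: [-0.1, -0.8, 2.2]
width: 0.0312
t: 4.75
eef_pos: [0.6467, -0.0746, 0.2863]
ee_rot: [-3.136, -0.002, -1.572]
force: [-0.2, -0.2, -2.7]
width: 0.0311
t 4.75 pos [ 0.6467 -0.0746  0.2863] rot [-3.136e+00 -2.000e-03 -1.572e+00] w 0.0311 F [-0.2 -0.2 -2.7]
shift [0.2134 0.1148 0.086 ] turn [-0.3 -0.1 -0.1]
```

View pics/s1.png

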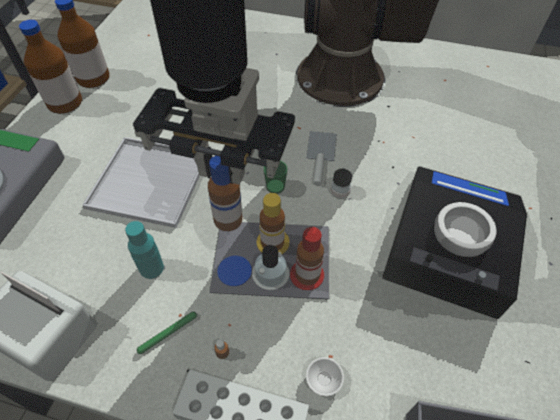

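The blue bottle is held upright and its pad is visible at (235,271). I'll carry it to the tray.

```bash
python3 -m handwheel '[[[0.02,0.01,0.005,0,0],[0.02,0.03,0.015,0,0],[0.02,0.055,0.029,0,0],[0.02,0.08,0.043,0,0],[0.02,0.105,0.057,0,0],[0.02,0.13,0.07,0.01,0],[0.02,0.155,0.084,0.025,0],[0.02,0.178,0.096,0.045,0],[0.02,0.196,0.106,0.07,0],[0.02,0.207,0.112,0.095,0],[0.02,0.211,0.115,0.118,0],[0.02,0.211,0.115,0.138,0],[0.02,0.211,0.115,0.152,0],[0.02,0.211,0.115,0.16,0],[0.02,0.211,0.115,0.164,0],[0.02,0.211,0.115,0.164,0],[0.02,0.211,0.115,0.164,0]]]'
python3 - <<'E'
from h import *
go(.532,-.286,.114)
E
```

```text
t: 6.22
eef_pos: [0.531, -0.2856, 0.1201]
ee_rot: [-3.139, -0.001, -1.572]
force: [0.4, -0.2, -2.9]
width: 0.031
t 6.22 pos [ 0.531  -0.2856  0.1201] rot [-3.139e+00 -1.000e-03 -1.572e+00] w 0.031 F [ 0.4 -0.2 -2.9]
shift [ 0.0004 -0.0009  0.0061] turn [-0.1 -0.1 -0.1]
```

```bash
python3 -m handwheel '[[[0.02,0,0,0.002,0],[0.02,0,0,0.004,0],[0.02,0,0,0.005,0],[0.02,0,0,0.005,0],[0.02,0,0,0.005,0]]]'
```

```text
t: 6.63
eef_pos: [0.5311, -0.2855, 0.1153]
ee_rot: [-3.139, -0.002, -1.572]
force: [-0.3, 0.6, -2.6]
width: 0.0311
```

```bash
python3 -m handwheel '[[[0.02,0,0,0.001,0],[0.02,0,0,0.002,0],[0.02,0,0,0.002,0]]]'
python3 - <<'E'
from h import *
go(.532,-.286,.114)
im=grab_frame("side");cv2.imwrite("pics/d1.png",im[150:400,220:520].repeat(2,0).repeat(2,1))
E
```

```text
t: 6.88
eef_pos: [0.5318, -0.2859, 0.1149]
ee_rot: [-3.137, -0.003, -1.572]
force: [-2.0, 0.9, 7.0]
width: 0.0316
t 6.88 pos [ 0.5318 -0.2859  0.1149] rot [-3.137e+00 -3.000e-03 -1.572e+00] w 0.0316 F [-2.   0.9  7. ]
shift [ 0.0001 -0.0002  0.0009] turn [-0.3 -0.1 -0. ]
```

View pics/d1.png

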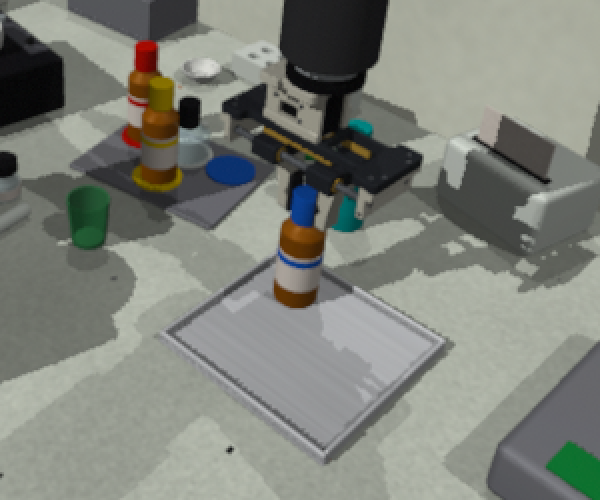

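The force of +7 N shows contact, and the bottle stands in the tray. I'll release it and go for the yellow one.

```bash
python3 -m handwheel '[[[0.04,0,0,0,0],[0.055,0,0,0,0],[0.06,0,0,0,0],[0.06,0,0,0,0],[0.06,0,0,-0.01,0],[0.06,0,0,-0.035,0],[0.06,0,0,-0.065,0],[0.06,0,0,-0.09,0],[0.06,0,0,-0.1,0],[0.06,0,0,-0.1,0]]]'
python3 - <<'E'
from h import *
go(.566,-.025,.119)
E
```

```text
t: 7.77
eef_pos: [0.533, -0.2862, 0.2189]
ee_rot: [-3.131, -0.004, -1.571]
force: [-0.2, -1.5, -0.3]
width: 0.0601
t 7.77 pos [ 0.533  -0.2862  0.2189] rot [-3.131 -0.004 -1.571] w 0.0601 F [-0.2 -1.5 -0.3]
shift [-0.2617 -0.0319  0.0991] turn [-0.6 -0.2 -0. ]
```

```bash
python3 -m handwheel '[[[0.06,-0.015,-0.002,0,0],[0.06,-0.045,-0.006,0,0],[0.06,-0.08,-0.01,0,0],[0.06,-0.115,-0.014,0,0],[0.06,-0.15,-0.018,0,0],[0.06,-0.185,-0.023,0,0],[0.06,-0.22,-0.027,0,0],[0.06,-0.247,-0.03,0,0],[0.06,-0.26,-0.032,0.01,0],[0.06,-0.262,-0.032,0.035,0],[0.06,-0.262,-0.032,0.06,0],[0.06,-0.262,-0.032,0.083,0],[0.06,-0.262,-0.032,0.095,0],[0.06,-0.262,-0.032,0.099,0],[0.06,-0.262,-0.032,0.099,0],[0.06,-0.262,-0.032,0.099,0]]]'
python3 - <<'E'
from h import *
go(.566,-.025,.119)
im=grab_frame("wrist");cv2.imwrite("pics/w3.png",im)
E
```

```text
t: 9.1
eef_pos: [0.5663, -0.025, 0.1192]
ee_rot: [-3.132, -0.005, -1.571]
force: [0.1, 0.0, 1.0]
width: 0.0599
t 9.1 pos [ 0.5663 -0.025   0.1192] rot [-3.132 -0.005 -1.571] w 0.0599 F [0.1 0.  1. ]
shift [0.     0.0003 0.0002] turn [-0.6 -0.3 -0. ]
```

View pics/w3.png

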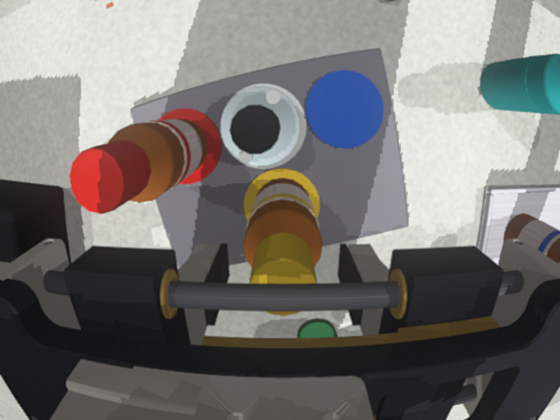

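The yellow cap, around (285,270), is centred between the fingers. The uncovered blue pad's centre is at (344.5,109).

```bash
python3 - <<'E'
from h import *
print(wplane((344.5,109),.009),wplane((263,125.5),.02))
E
python3 -m handwheel '[[[0.05,0,0,0,0],[0.04,0,0,0,0],[0.034,0,0,0,0],[0.028,0,0,0,0],[0.024,0,0,0,0],[0.02,0,0,0,0],[0.02,0,0,0,0]]]' 40
python3 -m handwheel '[[[0.02,0,0,-0.005,0],[0.02,0,0,-0.02,0],[0.02,0,0,-0.045,0],[0.02,0,0,-0.075,0],[0.02,0,0,-0.105,0],[0.02,0,0,-0.135,0],[0.02,0,0,-0.155,0],[0.02,0,0,-0.165,0],[0.02,0,0,-0.165,0]]]'
python3 - <<'E'
from h import *
go(.434,-.334,.115)
E
```

```text
[ 0.64851996 -0.07702769  0.009     ] [ 0.63442213 -0.0103572   0.02      ]
t: 9.73
eef_pos: [0.5668, -0.0248, 0.1201]
ee_rot: [-3.13, -0.004, -1.571]
force: [-1.0, 0.6, 2.8]
width: 0.0314
t: 10.48
eef_pos: [0.5656, -0.024, 0.2873]
ee_rot: [-3.126, -0.003, -1.571]
force: [1.1, -0.9, -2.8]
width: 0.0311
t 10.48 pos [ 0.5656 -0.024   0.2873] rot [-3.126e+00 -3.000e-03 -1.571e+00] w 0.0311 F [ 1.1 -0.9 -2.8]
shift [0.3095 0.1341 0.1714] turn [-0.9 -0.2 -0. ]
```

```bash
python3 -m handwheel '[[[0.02,0.01,0.004,0,0],[0.02,0.032,0.014,0,0],[0.02,0.06,0.026,0,0],[0.02,0.088,0.038,0,0],[0.02,0.116,0.05,0,0],[0.02,0.144,0.062,0,0],[0.02,0.172,0.074,0,0],[0.02,0.2,0.087,0,0],[0.02,0.228,0.099,0,0],[0.02,0.256,0.111,0,0],[0.02,0.28,0.122,0.005,0],[0.02,0.297,0.129,0.018,0],[0.02,0.306,0.133,0.038,0],[0.02,0.309,0.134,0.063,0],[0.02,0.309,0.134,0.088,0],[0.02,0.309,0.134,0.113,0],[0.02,0.309,0.134,0.136,0],[0.02,0.309,0.134,0.152,0],[0.02,0.309,0.134,0.16,0],[0.02,0.309,0.134,0.163,0]]]'
python3 - <<'E'
from h import *
go(.434,-.334,.116)
E
```

```text
t: 12.15
eef_pos: [0.4319, -0.333, 0.1205]
ee_rot: [-3.131, -0.001, -1.572]
force: [0.2, -0.7, -2.1]
width: 0.0308
t 12.15 pos [ 0.4319 -0.333   0.1205] rot [-3.131e+00 -1.000e-03 -1.572e+00] w 0.0308 F [ 0.2 -0.7 -2.1]
shift [ 0.001  -0.002   0.0045] turn [-0.6 -0.1 -0. ]
```

```bash
python3 -m handwheel '[[[0.02,0,-0.001,0.002,0],[0.02,0,-0.001,0.004,0],[0.02,0,-0.001,0.0055,0],[0.02,0,-0.001,0.0055,0],[0.02,0,-0.001,0.0055,0],[0.02,0,-0.001,0.0055,0]]]'
```

```text
t: 12.65
eef_pos: [0.4337, -0.3332, 0.1161]
ee_rot: [-3.129, -0.002, -1.571]
force: [0.6, 1.3, 4.0]
width: 0.0313
```

Contact at +4 N. I'll release and go up.

```bash
python3 -m handwheel '[[[0.04,0,0,0,0],[0.055,0,0,0,0],[0.06,0,0,0,0],[0.06,0,0,0,0],[0.06,0,0,-0.01,0],[0.06,0,0,-0.035,0],[0.06,0,0,-0.065,0],[0.06,0,0,-0.09,0],[0.06,0,0,-0.1,0],[0.06,0,0,-0.1,0]]]'
python3 - <<'E'
from h import *
go(.617,.060,.119)
E
```

```text
t: 13.48
eef_pos: [0.4339, -0.3338, 0.2199]
ee_rot: [-3.124, -0.005, -1.571]
force: [-0.2, -0.9, 0.4]
width: 0.06
t 13.48 pos [ 0.4339 -0.3338  0.2199] rot [-3.124 -0.005 -1.571] w 0.06 F [-0.2 -0.9  0.4]
shift [-0.3943 -0.1812  0.1022] turn [-1.  -0.3 -0. ]
```

```bash
python3 -m handwheel '[[[0.06,-0.015,-0.007,0,0],[0.06,-0.045,-0.021,0,0],[0.06,-0.08,-0.037,0,0],[0.06,-0.115,-0.053,0,0],[0.06,-0.15,-0.069,0,0],[0.06,-0.185,-0.085,0,0],[0.06,-0.22,-0.101,0,0],[0.06,-0.255,-0.117,0,0],[0.06,-0.29,-0.133,0,0],[0.06,-0.325,-0.149,0,0],[0.06,-0.358,-0.164,0,0],[0.06,-0.382,-0.176,0.005,0],[0.06,-0.392,-0.181,0.02,0],[0.06,-0.394,-0.181,0.045,0],[0.06,-0.394,-0.181,0.07,0],[0.06,-0.394,-0.181,0.09,0],[0.06,-0.394,-0.181,0.099,0],[0.06,-0.394,-0.181,0.102,0],[0.06,-0.394,-0.181,0.102,0],[0.06,-0.394,-0.181,0.102,0]]]'
python3 - <<'E'
from h import *
go(.617,.060,.119)
im=grab_frame("wrist");cv2.imwrite("pics/w4.png",im)
E
```

```text
t: 15.15
eef_pos: [0.6174, 0.0598, 0.1202]
ee_rot: [-3.123, -0.005, -1.571]
force: [0.7, 0.3, 0.2]
width: 0.0604
t 15.15 pos [0.6174 0.0598 0.1202] rot [-3.123 -0.005 -1.571] w 0.0604 F [0.7 0.3 0.2]
shift [-0.0002  0.0004  0.0012] turn [-1.1 -0.3  0. ]
```

View pics/w4.png

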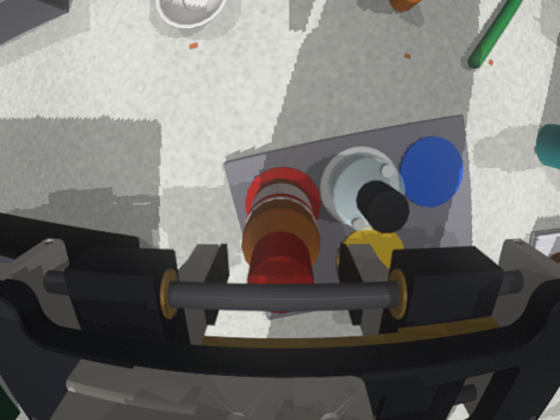

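The red cap, at (281,265), is centred between the fingers. I'll grip and lift it.

```bash
python3 -m handwheel '[[[0.05,0,0,0,0],[0.04,0,0,0.001,0],[0.034,0,0,0.001,0],[0.028,0,0,0.001,0],[0.024,0,0,0.001,0],[0.02,0,0,0.001,0],[0.02,0,0,0.001,0]]]' 40
python3 -m handwheel '[[[0.02,0,0,-0.005,0],[0.02,0,0,-0.02,0],[0.02,0,0,-0.045,0],[0.02,0,0,-0.075,0],[0.02,0,0,-0.105,0],[0.02,0,0,-0.135,0],[0.02,0,0,-0.155,0],[0.02,0,0,-0.165,0],[0.02,0,0,-0.165,0]]]'
python3 - <<'E'
from h import *
go(.536,-.386,.115)
E
```

```text
t: 15.78
eef_pos: [0.6177, 0.0599, 0.1198]
ee_rot: [-3.122, -0.004, -1.571]
force: [-0.9, -0.1, 1.4]
width: 0.0312
t: 16.53
eef_pos: [0.6152, 0.0608, 0.2872]
ee_rot: [-3.118, -0.003, -1.571]
force: [-0.6, 0.4, -2.2]
width: 0.0311
t 16.53 pos [0.6152 0.0608 0.2872] rot [-3.118e+00 -3.000e-03 -1.571e+00] w 0.0311 F [-0.6  0.4 -2.2]
shift [0.4462 0.0833 0.1717] turn [-1.3 -0.2  0. ]
```

```bash
python3 -m handwheel '[[[0.02,0.01,0.002,-0.002,0],[0.02,0.032,0.006,-0.005,0],[0.02,0.06,0.011,-0.005,0],[0.02,0.088,0.016,-0.005,0],[0.02,0.116,0.022,-0.005,0],[0.02,0.144,0.027,-0.005,0],[0.02,0.172,0.032,-0.005,0],[0.02,0.2,0.037,-0.005,0],[0.02,0.228,0.042,-0.005,0],[0.02,0.256,0.048,-0.005,0],[0.02,0.284,0.053,-0.005,0],[0.02,0.312,0.058,-0.005,0],[0.02,0.34,0.063,-0.005,0],[0.02,0.368,0.068,-0.005,0],[0.02,0.395,0.073,-0.005,0],[0.02,0.418,0.078,-0.005,0],[0.02,0.435,0.081,-0.004,0],[0.02,0.444,0.083,0,0],[0.02,0.446,0.083,0,0],[0.02,0.446,0.083,0,0]]]'
python3 - <<'E'
from h import *
go(.536,-.386,.116)
E
```

```text
t: 18.2
eef_pos: [0.5314, -0.3853, 0.2846]
ee_rot: [-3.121, -0.002, -1.572]
force: [0.6, 1.2, -1.7]
width: 0.0315
t 18.2 pos [ 0.5314 -0.3853  0.2846] rot [-3.121e+00 -2.000e-03 -1.572e+00] w 0.0315 F [ 0.6  1.2 -1.7]
shift [ 0.0005 -0.0011  0.1687] turn [-1.2 -0.1 -0.1]
```

```bash
python3 -m handwheel '[[[0.02,0,-0.001,0.008,0],[0.02,0,-0.001,0.03,0],[0.02,0,-0.001,0.055,0],[0.02,0,-0.001,0.08,0],[0.02,0,-0.001,0.105,0],[0.02,0,-0.001,0.128,0],[0.02,0,-0.001,0.145,0],[0.02,0,-0.001,0.156,0],[0.02,0,-0.001,0.162,0],[0.02,0,-0.001,0.165,0],[0.02,0,-0.001,0.167,0],[0.02,0,-0.001,0.168,0],[0.02,0,-0.001,0.1685,0],[0.02,0,-0.001,0.1685,0]]]'
```

```text
t: 19.37
eef_pos: [0.5363, -0.3857, 0.117]
ee_rot: [-3.12, -0.002, -1.572]
force: [0.5, 0.1, -2.7]
width: 0.0312
```

Run:
```python
from h import *
go(.536,-.386,.116)
```

```text
t 19.37 pos [ 0.5363 -0.3857  0.117 ] rot [-3.120e+00 -2.000e-03 -1.572e+00] w 0.0312 F [ 0.5  0.1 -2.7]
shift [0.0003 0.0003 0.001 ] turn [-1.3 -0.1 -0.1]
```

```bash
python3 -m handwheel '[[[0.02,0,0,0.001,0],[0.02,0,0,0.002,0],[0.02,0,0,0.002,0],[0.02,0,0,0.002,0]]]'
```

```text
t: 19.7
eef_pos: [0.5368, -0.386, 0.1158]
ee_rot: [-3.118, -0.003, -1.572]
force: [-0.2, 1.1, 2.7]
width: 0.031
```

```bash
python3 -m handwheel '[[[0.04,0,0,0,0],[0.055,0,0,0,0],[0.06,0,0,0,0],[0.06,0,0,0,0],[0.06,0,0,-0.01,0],[0.06,0,0,-0.035,0],[0.06,0,0,-0.065,0],[0.06,0,0,-0.09,0],[0.06,0,0,-0.1,0],[0.06,0,0,-0.1,0]]]'
python3 - <<'E'
from h import *
go(.56,-.009,.25)
cv2.imwrite("pics/s2.png",grab_frame("scene"))
E
```

```text
t: 20.53
eef_pos: [0.5359, -0.3866, 0.2202]
ee_rot: [-3.113, -0.006, -1.571]
force: [-0.7, -0.5, 0.5]
width: 0.0601
t 20.53 pos [ 0.5359 -0.3866  0.2202] rot [-3.113 -0.006 -1.571] w 0.0601 F [-0.7 -0.5  0.5]
shift [-0.3774 -0.0248 -0.0313] turn [-1.6 -0.3 -0. ]
```

View pics/s2.png

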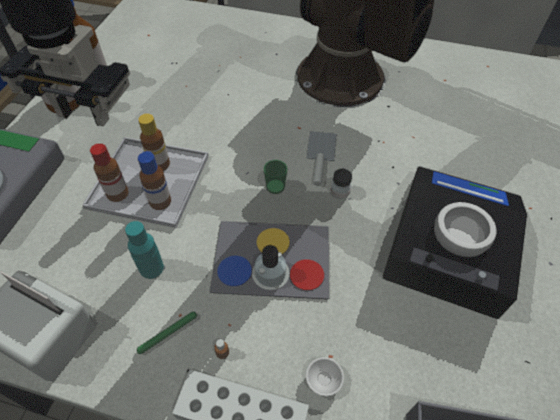

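All three bottles stand in the tray and all three pads are visible. I'll enlarge to measure the pads and cell precisely.

Run:
```python
import cv2
a=cv2.imread("pics/s2.png")
cv2.imwrite("pics/s2c.png",cv2.resize(a[215:305,205:340],None,fx=5,fy=5,interpolation=cv2.INTER_CUBIC))
cv2.imwrite("pics/s2t.png",cv2.resize(a[105:230,75:215],None,fx=4.5,fy=4.5,interpolation=cv2.INTER_CUBIC))
```

```text
(no output)
```

View pics/s2c.png

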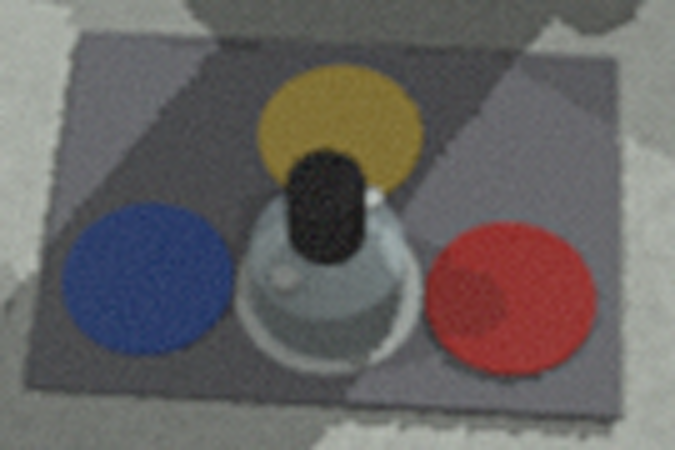

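View pics/s2t.png

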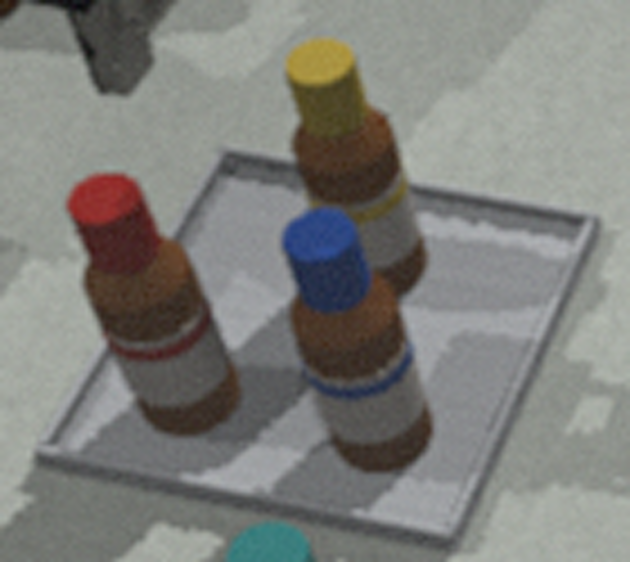

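Run:
```python
from h import *
for a,u,v,z in [("pb",147.5,279,.009),("py",340,139,.009),("pr",511,298.5,.009),("c",326,178,.088)]:
    print(a,onplane("scene",px(u,v,(205,215)),z).round(4))
for a,u,v,z in [("b",322,236,.145),("y",321,64,.145),("r",106,201,.145)]:
    print(a,onplane("scene",px(u,v,(75,105),4.5),z).round(4))
go(.56,-.009,.22)
```

```text
pb [ 0.6486 -0.0756  0.009 ]
py [ 0.5668 -0.0223  0.009 ]
pr [0.618  0.0611 0.009 ]
c [ 0.6321 -0.0078  0.088 ]
b [ 0.5317 -0.283   0.145 ]
y [ 0.435  -0.3297  0.145 ]
r [ 0.5388 -0.3809  0.145 ]
t 20.58 pos [ 0.5351 -0.386   0.2178] rot [-3.115 -0.004 -1.572] w 0.0601 F [-0.8  0.1 -0.2]
shift [-0.377  -0.0246 -0.003 ] turn [-1.5 -0.2 -0. ]
```

```bash
python3 -m handwheel '[[[0.06,-0.015,-0.004,0,0],[0.06,-0.045,-0.012,0,0],[0.06,-0.08,-0.021,0,0],[0.06,-0.115,-0.03,0,0],[0.06,-0.15,-0.039,0,0],[0.06,-0.185,-0.048,0,0],[0.06,-0.22,-0.057,0,0],[0.06,-0.255,-0.066,0,0],[0.06,-0.29,-0.075,0,0],[0.06,-0.325,-0.084,0,0],[0.06,-0.352,-0.091,0,0],[0.06,-0.37,-0.096,0.01,0],[0.06,-0.376,-0.098,0.03,0],[0.06,-0.376,-0.098,0.055,0],[0.06,-0.376,-0.098,0.075,0],[0.06,-0.376,-0.098,0.09,0],[0.06,-0.376,-0.098,0.097,0],[0.06,-0.376,-0.098,0.1,0],[0.06,-0.376,-0.098,0.1,0]]]'
python3 - <<'E'
from h import *
go(.633,-.0095,.056)
im=grab_frame("wrist");cv2.imwrite("pics/w5.png",im)
print(wproj((.633,-.0095,.088)))
E
```

```text
t: 22.17
eef_pos: [0.6356, -0.0107, 0.1181]
ee_rot: [-3.117, -0.004, -1.572]
force: [-0.3, 0.2, 0.6]
width: 0.0601
t 22.17 pos [ 0.6356 -0.0107  0.1181] rot [-3.117 -0.004 -1.572] w 0.0601 F [-0.3  0.2  0.6]
shift [-0.0015  0.0042  0.062 ] turn [-1.4 -0.3 -0.1]
(np.float64(279.8900478430822), np.float64(244.82722882635656))
```

View pics/w5.png

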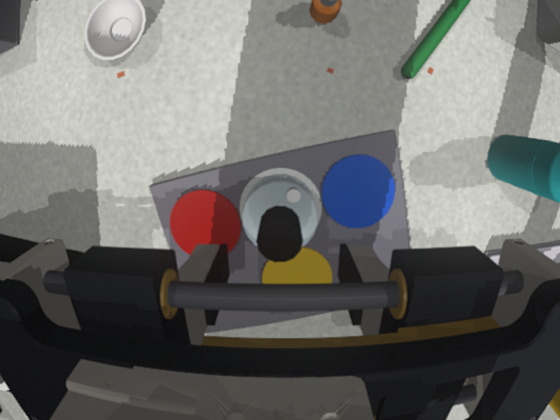

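The knob top is at about (279,240), as predicted. I'll descend and grip.

```bash
python3 - <<'E'
from h import *
print(wplane((358.5,190.5),.009).round(4),wplane((205,226),.009).round(4))
E
python3 -m handwheel '[[[0.06,-0.001,0.003,0.01,0],[0.06,-0.001,0.004,0.025,0],[0.06,-0.001,0.004,0.04,0],[0.06,-0.001,0.004,0.053,0],[0.06,-0.001,0.004,0.06,0],[0.06,-0.001,0.004,0.062,0],[0.06,-0.001,0.004,0.062,0],[0.05,-0.001,0.004,0.062,0],[0.04,-0.001,0.004,0.062,0],[0.034,-0.001,0.004,0.062,0],[0.028,-0.001,0.004,0.062,0],[0.024,-0.001,0.004,0.062,0],[0.02,-0.001,0.004,0.062,0],[0.02,-0.001,0.004,0.062,0],[0.02,-0.001,0.004,0.062,0]]]' 40
python3 - <<'E'
from h import *
go(.633,-.0095,.056)
E
```

```text
[ 0.6503 -0.0774  0.009 ] [0.618  0.0579 0.009 ]
t: 23.47
eef_pos: [0.634, -0.0097, 0.0573]
ee_rot: [-3.115, -0.004, -1.572]
force: [-0.5, 0.4, 1.9]
width: 0.0293
t 23.47 pos [ 0.634  -0.0097  0.0573] rot [-3.115 -0.004 -1.572] w 0.0293 F [-0.5  0.4  1.9]
shift [-0.0002  0.001   0.0012] turn [-1.5 -0.2 -0. ]
```

```bash
python3 -m handwheel '[[[0.02,0,0,-0.005,0],[0.02,0,0,-0.02,0],[0.02,0,0,-0.045,0],[0.02,0,0,-0.075,0],[0.02,0,0,-0.105,0],[0.02,0,0,-0.135,0],[0.02,0,0,-0.155,0],[0.02,0,0,-0.165,0],[0.02,0,0,-0.165,0]]]'
python3 - <<'E'
from h import *
go(.5,.3205,.22)
E
```

```text
t: 24.22
eef_pos: [0.6305, -0.009, 0.2248]
ee_rot: [-3.111, -0.003, -1.572]
force: [1.2, -0.2, -1.6]
width: 0.0293
t 24.22 pos [ 0.6305 -0.009   0.2248] rot [-3.111e+00 -3.000e-03 -1.572e+00] w 0.0293 F [ 1.2 -0.2 -1.6]
shift [-3.294e-01  1.308e-01 -3.000e-04] turn [-1.7 -0.2 -0. ]
```

```bash
python3 -m handwheel '[[[0.02,-0.01,0.004,0,0],[0.02,-0.03,0.012,0,0],[0.02,-0.055,0.022,0,0],[0.02,-0.08,0.032,0,0],[0.02,-0.105,0.042,0,0],[0.02,-0.13,0.052,0,0],[0.02,-0.155,0.062,0,0],[0.02,-0.18,0.072,0,0],[0.02,-0.205,0.082,0,0],[0.02,-0.23,0.092,0,0],[0.02,-0.255,0.102,0,0],[0.02,-0.28,0.112,0,0],[0.02,-0.302,0.12,0,0],[0.02,-0.318,0.126,0,0],[0.02,-0.327,0.13,0,0],[0.02,-0.329,0.131,0,0],[0.02,-0.329,0.131,0,0],[0.02,-0.329,0.131,0,0]]]'
python3 - <<'E'
from h import *
go(.5,.3205,.139)
for n in ("wrist","scene"): cv2.imwrite(f"pics/{n}6.png",grab_frame(n))
print(wproj((.5,.3205,.115)), [np.round(wproj((.5+.053*np.cos(a),.3205+.053*np.sin(a),.115))) for a in (0,1.57,3.14,4.71)])
E
```

```text
t: 25.72
eef_pos: [0.4996, 0.3194, 0.2189]
ee_rot: [-3.112, -0.004, -1.572]
force: [0.3, -0.7, -2.0]
width: 0.0291
t 25.72 pos [0.4996 0.3194 0.2189] rot [-3.112 -0.004 -1.572] w 0.0291 F [ 0.3 -0.7 -2. ]
shift [-0.0015  0.002   0.0799] turn [-1.7 -0.2 -0. ]
(np.float64(280.0686887959592), np.float64(208.56578998100932)) [array([280., 146.]), array([218., 209.]), array([280., 265.]), array([342., 209.])]
```

View pics/wrist6.png

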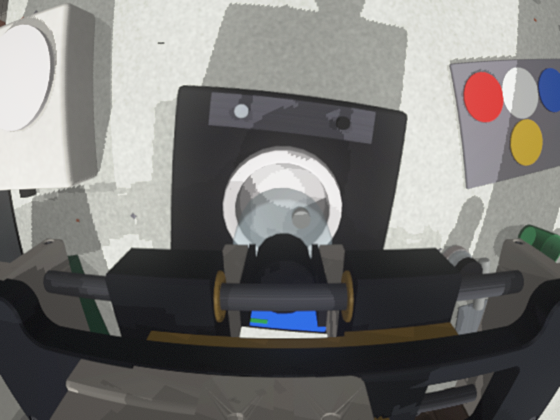

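View pics/scene6.png

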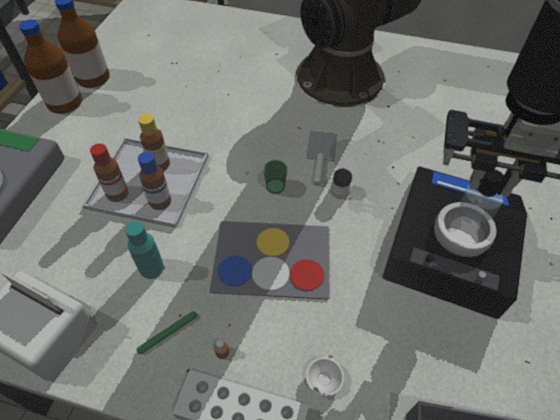

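The rim spans columns 223–343 with its top at row 147, so the well's centre is about (0.4995, 0.3185). I'll lower slowly.

```bash
python3 -m handwheel '[[[0.02,0,0.001,0.006,0],[0.02,0,0.002,0.018,0],[0.02,0,0.0025,0.03,0],[0.02,0,0.0025,0.042,0],[0.02,0,0.0025,0.053,0],[0.02,0,0.0025,0.062,0],[0.02,0,0.0025,0.068,0],[0.02,0,0.0025,0.072,0],[0.02,0,0.0025,0.075,0],[0.02,0,0.0025,0.076,0],[0.02,0,0.0025,0.076,0],[0.02,0,0.0025,0.076,0]]]'
python3 - <<'E'
from h import *
go(.4995,.3187,.139)
for n in ("wrist","side"): cv2.imwrite(f"pics/{n}7.png",grab_frame(n))
E
```

```text
t: 26.82
eef_pos: [0.5, 0.3192, 0.1439]
ee_rot: [-3.111, -0.003, -1.572]
force: [0.7, 0.7, -1.7]
width: 0.0292
t 26.82 pos [0.5    0.3192 0.1439] rot [-3.111e+00 -3.000e-03 -1.572e+00] w 0.0292 F [ 0.7  0.7 -1.7]
shift [0.0004 0.0006 0.0048] turn [-1.8 -0.2 -0.1]
```

View pics/wrist7.png

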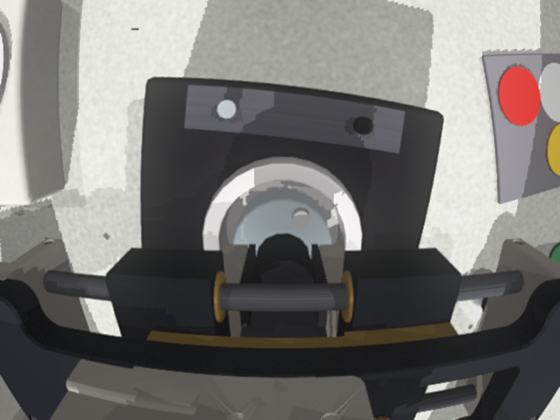

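The cell is inside the collar and centred. I'll lower the last few millimetres.

```bash
python3 -m handwheel '[[[0.02,0,0.0005,0.001,0],[0.02,0,0.0005,0.002,0],[0.02,0,0.0005,0.003,0],[0.02,0,0.0005,0.0035,0],[0.02,0,0.0005,0.004,0],[0.02,0,0.0005,0.004,0]]]'
```

```text
t: 27.42
eef_pos: [0.4995, 0.3191, 0.1397]
ee_rot: [-3.111, -0.003, -1.572]
force: [-0.2, -0.4, -1.7]
width: 0.029
```

```bash
python3 -m handwheel '[[[0.02,0,0,0.0005,0],[0.02,0,0,0.001,0],[0.02,0,0,0.0015,0],[0.02,0,0,0.0015,0]]]'
```

```text
t: 27.75
eef_pos: [0.4999, 0.3193, 0.1392]
ee_rot: [-3.11, -0.003, -1.572]
force: [-2.1, -0.9, 5.7]
width: 0.0292
```

```bash
python3 -m handwheel '[[[0.032,0,0,0,0],[0.036,0,0,0,0],[0.045,0,0,0,0],[0.055,0,0,0,0],[0.06,0,0,0,0],[0.06,0,0,-0.01,0],[0.06,0,0,-0.03,0],[0.06,0,0,-0.06,0],[0.06,0,0,-0.085,0],[0.06,0,0,-0.095,0],[0.06,0,0,-0.095,0]]]'
python3 - <<'E'
from h import *
go(.532,-.286,.22)
for n in ("wrist","side"): cv2.imwrite(f"pics/{n}8.png",grab_frame(n))
E
```

```text
t: 28.67
eef_pos: [0.4981, 0.3206, 0.2382]
ee_rot: [-3.106, 0.001, -1.572]
force: [-0.2, -0.5, -0.4]
width: 0.0601
t 28.67 pos [0.4981 0.3206 0.2382] rot [-3.106e+00  1.000e-03 -1.572e+00] w 0.0601 F [-0.2 -0.5 -0.4]
shift [ 0.6066 -0.0337  0.0185] turn [-2.1  0.1 -0. ]
```

View pics/wrist8.png

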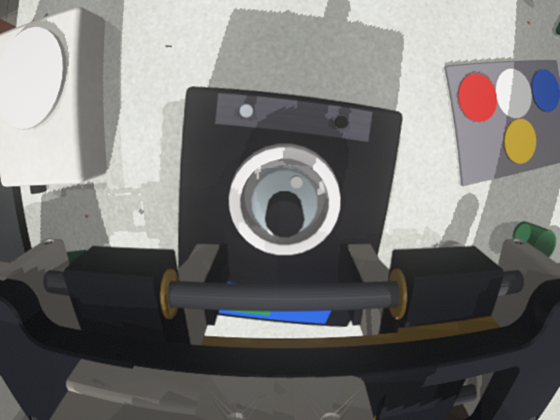

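View pics/side8.png

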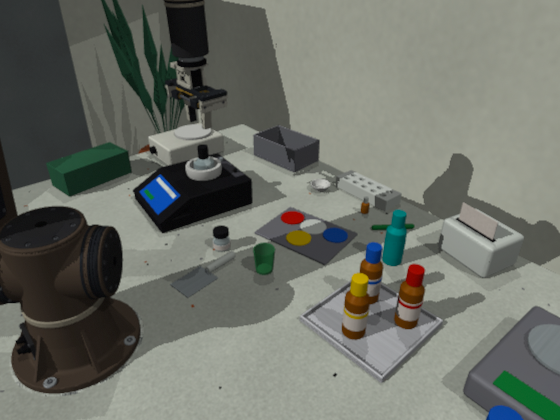

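The cell sits upright in the well. The rim spans (229–341, 144–255), and the knob's top is near (285,207). I'll check the centring.

Run:
```python
from h import *
import cv2
a=cv2.imread("pics/wrist8.png")
cv2.imwrite("pics/w8c.png",cv2.resize(a[135:265,215:355],None,fx=4.5,fy=4.5,interpolation=cv2.INTER_CUBIC))
print(wplane((285,199.5),.115),wplane((285,209),.170))
```

```text
[0.50103932 0.31675034 0.115     ] [0.50787898 0.31721271 0.17      ]
```

View pics/w8c.png

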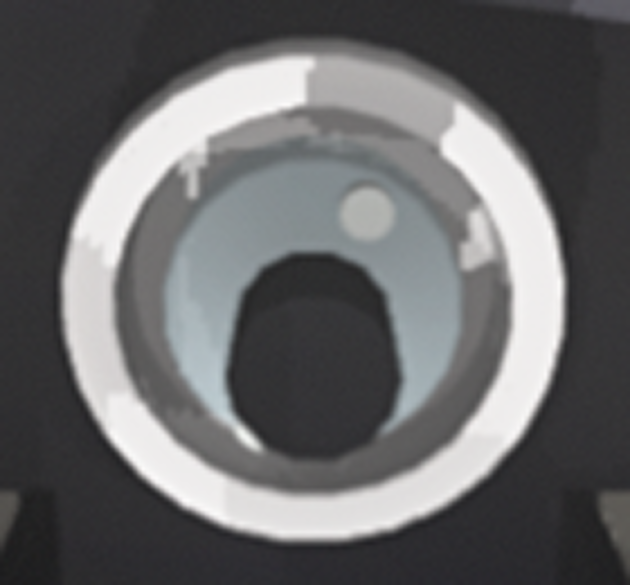

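Run:
```python
from h import *
print(wplane(px(312,290,(215,135),4.5),.115),wplane(px(314,379,(215,135),4.5),.170))
go(.532,-.286,.22)
```

```text
[0.50144728 0.31768661 0.115     ] [0.50047222 0.31765044 0.17      ]
t 28.77 pos [0.4968 0.3196 0.2345] rot [-3.110e+00 -2.000e-03 -1.572e+00] w 0.0601 F [ 0.3 -0.5 -0.2]
shift [ 0.6055 -0.0356  0.0167] turn [-1.8 -0.1 -0.1]
```

The cell is centred within about 1 mm. Next I'll fetch the blue bottle.

```bash
python3 -m handwheel '[[[0.06,0.015,-0.001,0,0],[0.06,0.045,-0.003,0,0],[0.06,0.08,-0.005,0,0],[0.06,0.116,-0.007,0,0],[0.06,0.152,-0.009,0,0],[0.06,0.188,-0.011,0,0],[0.06,0.224,-0.013,0,0],[0.06,0.26,-0.015,0,0],[0.06,0.296,-0.017,0,0],[0.06,0.332,-0.019,0,0],[0.06,0.368,-0.021,0,0],[0.06,0.404,-0.023,0,0],[0.06,0.44,-0.026,0,0],[0.06,0.476,-0.028,0,0],[0.06,0.512,-0.03,0,0],[0.06,0.548,-0.032,0,0],[0.06,0.579,-0.034,0.003,0],[0.06,0.598,-0.035,0.01,0],[0.06,0.605,-0.035,0.015,0],[0.06,0.605,-0.035,0.015,0]]]' 40
python3 - <<'E'
from h import *
go(.532,-.286,.115)
E
```

```text
t: 30.43
eef_pos: [0.5295, -0.2868, 0.2188]
ee_rot: [-3.114, -0.0, -1.575]
force: [0.1, -0.0, -0.9]
width: 0.06
t 30.43 pos [ 0.5295 -0.2868  0.2188] rot [-3.114 -0.    -1.575] w 0.06 F [ 0.1 -0.  -0.9]
shift [-0.0008  0.0003  0.1038] turn [-1.6 -0.  -0.2]
```

```bash
python3 -m handwheel '[[[0.06,-0.001,0,0.01,0],[0.06,-0.001,0,0.035,0],[0.06,-0.001,0,0.06,0],[0.06,-0.001,0,0.083,0],[0.06,-0.001,0,0.097,0],[0.06,-0.001,0,0.103,0],[0.06,-0.001,0,0.103,0],[0.06,-0.001,0,0.103,0]]]'
python3 - <<'E'
from h import *
go(.532,-.286,.116)
cv2.imwrite("pics/w9.png",grab_frame("wrist"))
E
```

```text
t: 31.1
eef_pos: [0.5326, -0.2852, 0.1162]
ee_rot: [-3.114, -0.001, -1.574]
force: [0.8, -0.2, 0.7]
width: 0.0601
t 31.1 pos [ 0.5326 -0.2852  0.1162] rot [-3.114e+00 -1.000e-03 -1.574e+00] w 0.0601 F [ 0.8 -0.2  0.7]
shift [0.0008 0.0006 0.0002] turn [-1.6 -0.  -0.2]
```

View pics/w9.png

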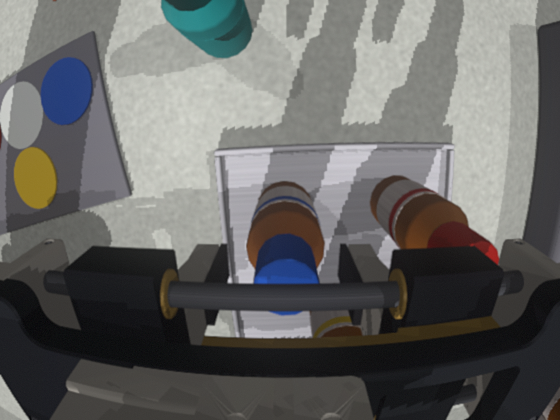

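The blue cap is centred between the fingers at (287,262). I'll grip and lift.

```bash
python3 -m handwheel '[[[0.05,0,0,0,0],[0.04,0,0,0,0],[0.034,0,0,0,0],[0.028,0,0,0,0],[0.024,0,0,0,0],[0.02,0,0,0,0],[0.02,0,0,0,0],[0.02,0,0,-0.005,0],[0.02,0,0,-0.02,0],[0.02,0,0,-0.045,0],[0.02,0,0,-0.075,0],[0.02,0,0,-0.105,0],[0.02,0,0,-0.135,0],[0.02,0,0,-0.158,0],[0.02,0,0,-0.17,0],[0.02,0,0,-0.17,0]]]' 40
python3 - <<'E'
from h import *
go(.648,-.0775,.122)
E
```

```text
t: 32.48
eef_pos: [0.5291, -0.2856, 0.2902]
ee_rot: [-3.108, -0.002, -1.574]
force: [0.7, 0.4, -2.5]
width: 0.0312
t 32.48 pos [ 0.5291 -0.2856  0.2902] rot [-3.108e+00 -2.000e-03 -1.574e+00] w 0.0312 F [ 0.7  0.4 -2.5]
shift [-0.2088 -0.1127  0.1715] turn [-1.9 -0.1 -0.2]
```

```bash
python3 -m handwheel '[[[0.02,-0.01,-0.006,0,0],[0.02,-0.03,-0.017,0,0],[0.02,-0.055,-0.031,0,0],[0.02,-0.08,-0.045,0,0],[0.02,-0.105,-0.06,0,0],[0.02,-0.13,-0.074,0,0],[0.02,-0.155,-0.088,0,0],[0.02,-0.178,-0.101,0.005,0],[0.02,-0.196,-0.11,0.015,0],[0.02,-0.206,-0.115,0.035,0],[0.02,-0.209,-0.116,0.06,0],[0.02,-0.209,-0.115,0.085,0],[0.02,-0.209,-0.115,0.11,0],[0.02,-0.209,-0.114,0.135,0],[0.02,-0.209,-0.113,0.152,0],[0.02,-0.209,-0.113,0.161,0],[0.02,-0.209,-0.113,0.165,0],[0.02,-0.209,-0.113,0.166,0],[0.02,-0.209,-0.113,0.166,0]]]'
python3 - <<'E'
from h import *
go(.648,-.0775,.1205)
cv2.imwrite("pics/w10.png",grab_frame("wrist"));cv2.imwrite("pics/d10.png",grab_frame("side")[150:280,220:380].repeat(4,0).repeat(4,1))
E
```

```text
t: 34.07
eef_pos: [0.6486, -0.0772, 0.1279]
ee_rot: [-3.108, -0.002, -1.574]
force: [0.0, 1.2, -2.6]
width: 0.0312
t 34.07 pos [ 0.6486 -0.0772  0.1279] rot [-3.108e+00 -2.000e-03 -1.574e+00] w 0.0312 F [ 0.   1.2 -2.6]
shift [0.0003 0.0008 0.0074] turn [-1.9 -0.1 -0.2]
```

View pics/w10.png

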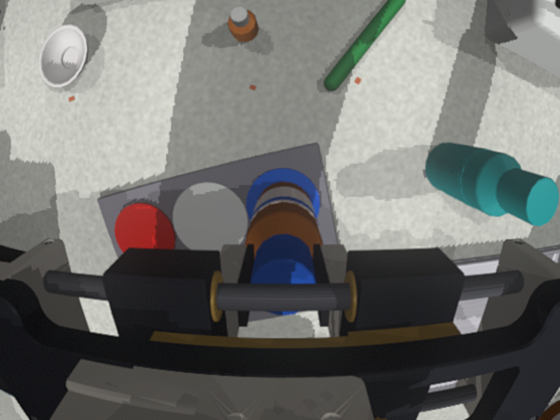

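View pics/d10.png

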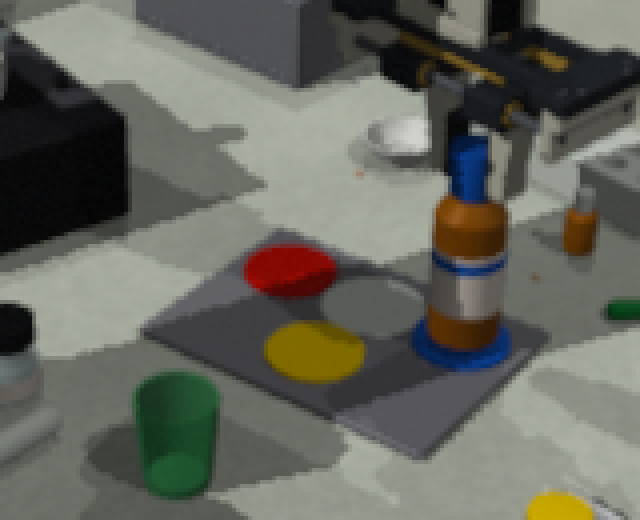

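The bottle is over the blue pad, so I'll lower it.

```bash
python3 -m handwheel '[[[0.02,0,0.001,0.002,0],[0.02,0,0.001,0.004,0],[0.02,0,0.001,0.006,0],[0.02,0,0.001,0.007,0],[0.02,0,0.001,0.0075,0],[0.02,0,0.001,0.0075,0]]]'
```

```text
t: 34.67
eef_pos: [0.6482, -0.0773, 0.1213]
ee_rot: [-3.106, -0.002, -1.574]
force: [-0.6, 0.7, -2.8]
width: 0.0311
```

```bash
python3 -m handwheel '[[[0.02,0,0,0.001,0],[0.02,0,0,0.0015,0],[0.02,0,0,0.002,0],[0.02,0,0,0.002,0]]]'
```

```text
t: 35.0
eef_pos: [0.6492, -0.0775, 0.1211]
ee_rot: [-3.104, -0.003, -1.573]
force: [-2.6, -0.0, 8.9]
width: 0.0312
```

Contact. I'll release and rise.

```bash
python3 -m handwheel '[[[0.036,0,0,0,0],[0.045,0,0,0,0],[0.055,0,0,0,0],[0.06,0,0,0,0],[0.06,0,0,0,0],[0.06,0,0,-0.01,0],[0.06,0,0,-0.035,0],[0.06,0,0,-0.065,0],[0.06,0,0,-0.09,0],[0.06,0,0,-0.1,0],[0.06,0,0,-0.1,0]]]'
python3 - <<'E'
from h import *
go(.434,-.334,.22)
E
```

```text
t: 35.92
eef_pos: [0.647, -0.0772, 0.2254]
ee_rot: [-3.098, -0.002, -1.573]
force: [0.4, -0.5, 0.7]
width: 0.0602
t 35.92 pos [ 0.647  -0.0772  0.2254] rot [-3.098e+00 -2.000e-03 -1.573e+00] w 0.0602 F [ 0.4 -0.5  0.7]
shift [ 0.2572  0.2126 -0.0032] turn [-2.5 -0.1 -0.1]
```

```bash
python3 -m handwheel '[[[0.06,0.012,0.01,0,0],[0.06,0.035,0.029,0,0],[0.06,0.061,0.05,0,0],[0.06,0.087,0.072,0,0],[0.06,0.113,0.093,0,0],[0.06,0.139,0.115,0,0],[0.06,0.165,0.136,0,0],[0.06,0.191,0.158,0,0],[0.06,0.217,0.179,0,0],[0.06,0.24,0.198,0,0],[0.06,0.253,0.209,0,0],[0.06,0.257,0.213,0,0],[0.06,0.257,0.213,0,0],[0.06,0.257,0.213,0,0]]]'
python3 - <<'E'
from h import *
go(.4335,-.3335,.116)
E
```

```text
t: 37.08
eef_pos: [0.4333, -0.3337, 0.2163]
ee_rot: [-3.099, -0.002, -1.574]
force: [0.1, 0.1, 0.1]
width: 0.0605
t 37.08 pos [ 0.4333 -0.3337  0.2163] rot [-3.099e+00 -2.000e-03 -1.574e+00] w 0.0605 F [0.1 0.1 0.1]
shift [-0.0004  0.0041  0.1002] turn [-2.5 -0.1 -0.2]
```

```bash
python3 -m handwheel '[[[0.06,0,0.001,0.01,0],[0.06,0,0.002,0.035,0],[0.06,0,0.003,0.06,0],[0.06,0,0.004,0.083,0],[0.06,0,0.004,0.095,0],[0.06,0,0.004,0.1,0],[0.06,0,0.004,0.1,0],[0.06,0,0.004,0.1,0]]]'
python3 - <<'E'
from h import *
go(.4335,-.3335,.116)
cv2.imwrite("pics/w11.png",grab_frame("wrist"))
E
```

```text
t: 37.75
eef_pos: [0.4342, -0.3336, 0.1163]
ee_rot: [-3.099, -0.002, -1.573]
force: [0.2, -1.3, -0.0]
width: 0.0598
t 37.75 pos [ 0.4342 -0.3336  0.1163] rot [-3.099e+00 -2.000e-03 -1.573e+00] w 0.0598 F [ 0.2 -1.3 -0. ]
shift [-0.0001  0.0007  0.0003] turn [-2.5 -0.1 -0.1]
```

View pics/w11.png

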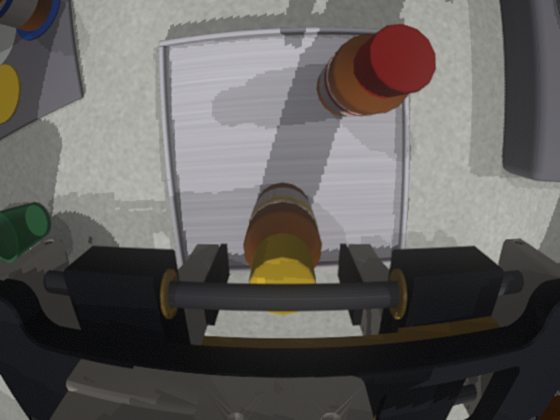

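The yellow cap at (283,275) is centred. I'll grip and lift.

```bash
python3 -m handwheel '[[[0.05,0,0,0,0],[0.04,0,0,0,0],[0.034,0,0,0,0],[0.028,0,0,0,0],[0.024,0,0,0,0],[0.02,0,0,0,0],[0.02,0,0,0,0],[0.02,0,0,-0.005,0],[0.02,0,0,-0.02,0],[0.02,0,0,-0.045,0],[0.02,0,0,-0.075,0],[0.02,0,0,-0.105,0],[0.02,0,0,-0.135,0],[0.02,0,0,-0.158,0],[0.02,0,0,-0.17,0],[0.02,0,0,-0.17,0]]]' 40
python3 - <<'E'
from h import *
go(.5655,-.025,.28)
go(.5655,-.025,.124)
E
```

```text
t: 39.13
eef_pos: [0.4278, -0.3341, 0.29]
ee_rot: [-3.093, -0.005, -1.573]
force: [0.8, -0.3, -1.9]
width: 0.0312
t 39.13 pos [ 0.4278 -0.3341  0.29  ] rot [-3.093 -0.005 -1.573] w 0.0312 F [ 0.8 -0.3 -1.9]
shift [-0.3094 -0.1365  0.0152] turn [-2.8 -0.3 -0.1]
t 39.13 pos [ 0.4278 -0.3341  0.29  ] rot [-3.093 -0.005 -1.573] w 0.0312 F [ 0.8 -0.3 -1.9]
shift [-0.3101 -0.129   0.171 ] turn [-2.8 -0.3 -0.1]
```

```bash
python3 -m handwheel '[[[0.02,-0.01,-0.004,0,0],[0.02,-0.032,-0.014,0,0],[0.02,-0.06,-0.026,0,0],[0.02,-0.088,-0.038,0,0],[0.02,-0.116,-0.05,0,0],[0.02,-0.144,-0.062,0.002,0],[0.02,-0.172,-0.075,0.003,0],[0.02,-0.2,-0.087,0.004,0],[0.02,-0.228,-0.1,0.005,0],[0.02,-0.256,-0.112,0.005,0],[0.02,-0.281,-0.123,0.008,0],[0.02,-0.299,-0.131,0.018,0],[0.02,-0.308,-0.134,0.038,0],[0.02,-0.31,-0.134,0.063,0],[0.02,-0.31,-0.133,0.09,0],[0.02,-0.31,-0.132,0.115,0],[0.02,-0.31,-0.13,0.138,0],[0.02,-0.31,-0.129,0.155,0],[0.02,-0.31,-0.129,0.164,0],[0.02,-0.31,-0.129,0.166,0]]]'
python3 - <<'E'
from h import *
go(.5655,-.025,.1205)
E
```

```text
t: 40.8
eef_pos: [0.5634, -0.0251, 0.126]
ee_rot: [-3.098, -0.006, -1.573]
force: [-1.0, 0.5, -2.3]
width: 0.0311
t 40.8 pos [ 0.5634 -0.0251  0.126 ] rot [-3.098 -0.006 -1.573] w 0.0311 F [-1.   0.5 -2.3]
shift [-0.0002 -0.0019  0.0056] turn [-2.5 -0.3 -0.1]
```

```bash
python3 -m handwheel '[[[0.02,0,-0.001,0.001,0],[0.02,0,-0.0015,0.002,0],[0.02,0,-0.0015,0.0035,0],[0.02,0,-0.0015,0.0045,0],[0.02,0,-0.0015,0.005,0],[0.02,0,-0.0015,0.005,0]]]'
```

```text
t: 41.3
eef_pos: [0.5653, -0.0252, 0.1215]
ee_rot: [-3.098, -0.006, -1.573]
force: [-0.7, 0.3, -2.0]
width: 0.0312
```

Run:
```python
from h import *
go(.5655,-.025,.1205)
cv2.imwrite("pics/w12.png",grab_frame("wrist"))
```

```text
t 41.3 pos [ 0.5653 -0.0252  0.1215] rot [-3.098 -0.006 -1.573] w 0.0312 F [-0.7  0.3 -2. ]
shift [-0.0002 -0.0002  0.001 ] turn [-2.5 -0.3 -0.1]
```

View pics/w12.png

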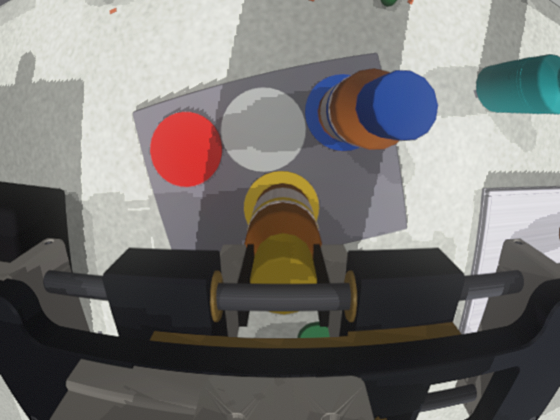

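Yellow is centred over its pad, and blue stands well on its own. I'll touch down.

```bash
python3 -m handwheel '[[[0.02,0,0,0.001,0],[0.02,0,0,0.0015,0],[0.02,0,0,0.002,0],[0.02,0,0,0.002,0]]]'
```

```text
t: 41.68
eef_pos: [0.5663, -0.0252, 0.1212]
ee_rot: [-3.095, -0.006, -1.572]
force: [-2.3, 0.8, 8.3]
width: 0.031
```

```bash
python3 -m handwheel '[[[0.036,0,0,0,0],[0.045,0,0,0,0],[0.055,0,0,0,0],[0.06,0,0,0,0],[0.06,0,0,0,0],[0.06,0,0,-0.01,0],[0.06,0,0,-0.035,0],[0.06,0,0,-0.065,0],[0.06,0,0,-0.09,0],[0.06,0,0,-0.1,0],[0.06,0,0,-0.1,0]]]'
python3 - <<'E'
from h import *
go(.5365,-.386,.22)
E
```

```text
t: 42.6
eef_pos: [0.5632, -0.0243, 0.225]
ee_rot: [-3.089, -0.005, -1.572]
force: [-0.0, -0.1, 0.0]
width: 0.0601
t 42.6 pos [ 0.5632 -0.0243  0.225 ] rot [-3.089 -0.005 -1.572] w 0.0601 F [-0.  -0.1  0. ]
shift [0.3617 0.0266 0.0054] turn [-3.  -0.3 -0.1]
```

```bash
python3 -m handwheel '[[[0.06,0.015,0.001,0,0],[0.06,0.045,0.003,0,0],[0.06,0.08,0.006,0,0],[0.06,0.115,0.008,0,0],[0.06,0.15,0.011,0,0],[0.06,0.185,0.013,0,0],[0.06,0.22,0.016,0,0],[0.06,0.255,0.019,0,0],[0.06,0.29,0.021,0,0],[0.06,0.323,0.024,0,0],[0.06,0.347,0.026,0.003,0],[0.06,0.359,0.027,0.005,0],[0.06,0.362,0.027,0.005,0],[0.06,0.362,0.027,0.005,0],[0.06,0.362,0.027,0.005,0]]]'
python3 - <<'E'
from h import *
go(.5365,-.386,.116)
E
```

```text
t: 43.85
eef_pos: [0.5361, -0.3856, 0.2199]
ee_rot: [-3.09, -0.004, -1.572]
force: [-0.8, 1.2, -0.1]
width: 0.0599
t 43.85 pos [ 0.5361 -0.3856  0.2199] rot [-3.09  -0.004 -1.572] w 0.0599 F [-0.8  1.2 -0.1]
shift [-0.      0.0049  0.1038] turn [-3.  -0.2 -0.1]
```

```bash
python3 -m handwheel '[[[0.06,0,0.001,0.01,0],[0.06,0,0.002,0.035,0],[0.06,0,0.003,0.06,0],[0.06,0,0.004,0.083,0],[0.06,0,0.005,0.098,0],[0.06,0,0.005,0.104,0],[0.06,0,0.005,0.104,0],[0.06,0,0.005,0.104,0]]]'
python3 - <<'E'
from h import *
go(.5365,-.386,.116)
cv2.imwrite("pics/w13.png",grab_frame("wrist"))
E
```

```text
t: 44.52
eef_pos: [0.537, -0.3856, 0.1163]
ee_rot: [-3.09, -0.005, -1.571]
force: [0.3, 1.1, -0.0]
width: 0.0601
t 44.52 pos [ 0.537  -0.3856  0.1163] rot [-3.09  -0.005 -1.571] w 0.0601 F [ 0.3  1.1 -0. ]
shift [0.0004 0.0005 0.0003] turn [-3.  -0.3  0. ]
```

View pics/w13.png

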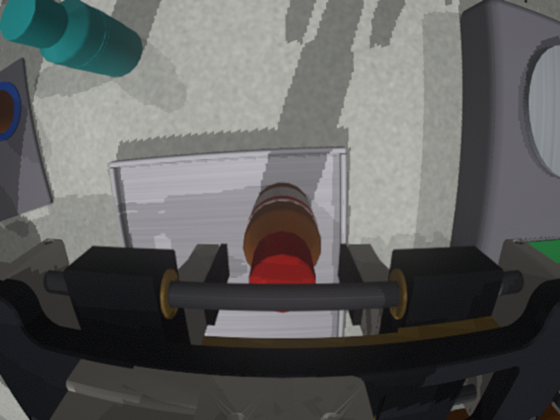

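The red cap at (283,270) is centred. I'll grip and lift.

```bash
python3 -m handwheel '[[[0.05,0,0,0,0],[0.04,0,0,0,0],[0.034,0,0,0,0],[0.028,0,0,0,0],[0.024,0,0,0,0],[0.02,0,0,0,0],[0.02,0,0,0,0],[0.02,0,0,-0.005,0],[0.02,0,0,-0.02,0],[0.02,0,0,-0.045,0],[0.02,0,0,-0.075,0],[0.02,0,0,-0.105,0],[0.02,0,0,-0.135,0],[0.02,0,0,-0.16,0],[0.02,0,0,-0.18,0],[0.02,0,0,-0.18,0],[0.02,0,0,-0.18,0]]]' 40
python3 - <<'E'
from h import *
go(.6175,.0585,.298)
E
```

```text
t: 45.98
eef_pos: [0.5279, -0.3851, 0.298]
ee_rot: [-3.087, -0.006, -1.571]
force: [-0.1, -0.3, -1.6]
width: 0.0313
t 45.98 pos [ 0.5279 -0.3851  0.298 ] rot [-3.087 -0.006 -1.571] w 0.0313 F [-0.1 -0.3 -1.6]
shift [-0.4436 -0.0894  0.0023] turn [-3.2 -0.3 -0. ]
```

```bash
python3 -m handwheel '[[[0.02,-0.01,-0.002,0,0],[0.02,-0.032,-0.006,0,0],[0.02,-0.06,-0.012,0,0],[0.02,-0.088,-0.018,0,0],[0.02,-0.116,-0.023,0,0],[0.02,-0.144,-0.029,0,0],[0.02,-0.172,-0.035,0,0],[0.02,-0.2,-0.04,0,0],[0.02,-0.228,-0.046,0,0],[0.02,-0.256,-0.052,0,0],[0.02,-0.284,-0.057,0,0],[0.02,-0.312,-0.063,0,0],[0.02,-0.34,-0.069,0.002,0],[0.02,-0.368,-0.074,0.002,0],[0.02,-0.394,-0.079,0.002,0],[0.02,-0.417,-0.084,0.002,0],[0.02,-0.433,-0.087,0.002,0],[0.02,-0.442,-0.089,0.002,0],[0.02,-0.444,-0.089,0.002,0],[0.02,-0.444,-0.089,0.002,0]]]'
python3 - <<'E'
from h import *
go(.6175,.0585,.126)
E
```

```text
t: 47.65
eef_pos: [0.6167, 0.059, 0.2977]
ee_rot: [-3.088, -0.006, -1.571]
force: [-0.6, -0.9, -2.1]
width: 0.0314
t 47.65 pos [0.6167 0.059  0.2977] rot [-3.088 -0.006 -1.571] w 0.0314 F [-0.6 -0.9 -2.1]
shift [-0.0006  0.0085  0.1715] turn [-3.1 -0.4  0. ]
```

```bash
python3 -m handwheel '[[[0.02,0,0.001,0.008,0],[0.02,0,0.002,0.03,0],[0.02,0,0.003,0.055,0],[0.02,0,0.004,0.08,0],[0.02,0,0.005,0.105,0],[0.02,0,0.006,0.128,0],[0.02,0,0.007,0.148,0],[0.02,0,0.008,0.162,0],[0.02,0,0.008,0.169,0],[0.02,0,0.008,0.172,0],[0.02,0,0.008,0.174,0],[0.02,0,0.0085,0.175,0],[0.02,0,0.0085,0.175,0]]]'
python3 - <<'E'
from h import *
go(.6175,.0585,.1205)
cv2.imwrite("pics/w14.png",grab_frame("wrist"))
E
```

```text
t: 48.73
eef_pos: [0.618, 0.0578, 0.1232]
ee_rot: [-3.086, -0.006, -1.571]
force: [0.3, 0.0, -1.8]
width: 0.0313
t 48.73 pos [0.618  0.0578 0.1232] rot [-3.086 -0.006 -1.571] w 0.0313 F [ 0.3  0.  -1.8]
shift [-0.0007  0.0007  0.0027] turn [-3.2 -0.3  0. ]
```

View pics/w14.png

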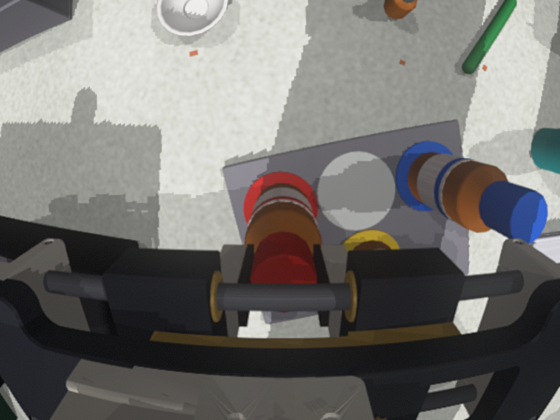

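Red is over its pad, so I'll touch down.

```bash
python3 -m handwheel '[[[0.02,0,0,0.001,0],[0.02,0,0,0.002,0],[0.02,0,0,0.003,0],[0.02,0,0,0.0035,0],[0.02,0,0,0.0035,0]]]'
```

```text
t: 49.2
eef_pos: [0.6192, 0.0582, 0.1213]
ee_rot: [-3.084, -0.005, -1.57]
force: [-3.0, 0.2, 5.3]
width: 0.0312
```

```bash
python3 -m handwheel '[[[0.036,0,0,0,0],[0.045,0,0,0,0],[0.055,0,0,0,0],[0.06,0,0,0,0],[0.06,0,0,0,0],[0.06,0,0,-0.01,0],[0.06,0,0,-0.035,0],[0.06,0,0,-0.065,0],[0.06,0,0,-0.09,0],[0.06,0,0,-0.12,0],[0.06,0,0,-0.13,0],[0.06,0,0,-0.13,0]]]'
python3 -m handwheel '[[[0.06,0,0.01,0,0],[0.06,0,0.03,0,0],[0.06,0,0.05,0,0],[0.06,0,0.07,0,0],[0.06,0.02,0.08,0,0],[0.06,0.04,0.08,0,0],[0.06,0.06,0.08,0,0],[0.06,0.06,0.08,0,0],[0.06,0.06,0.08,0,0]]]'
python3 - <<'E'
from h import *
go(.53,0,.28)
im=grab_frame("wrist");cv2.imwrite("pics/w15.png",im)
cv2.imwrite("pics/w15c.png",cv2.resize(im[10:200,150:400],None,fx=3.1,fy=3.1,interpolation=cv2.INTER_CUBIC))
cv2.imwrite("pics/side15.png",grab_frame("side"))
cv2.imwrite("pics/scene15.png",grab_frame("scene"))
E
```

```text
t: 50.2
eef_pos: [0.6132, 0.0592, 0.2557]
ee_rot: [-3.078, -0.004, -1.569]
force: [-0.0, 0.7, -0.1]
width: 0.0603
t: 50.95
eef_pos: [0.5325, -0.0017, 0.2502]
ee_rot: [-3.079, -0.004, -1.571]
force: [0.7, 0.4, 0.4]
width: 0.06
t 50.95 pos [ 0.5325 -0.0017  0.2502] rot [-3.079 -0.004 -1.571] w 0.06 F [0.7 0.4 0.4]
shift [-0.0016  0.0006 -0.0299] turn [-3.6 -0.2 -0. ]
```

View pics/w15c.png

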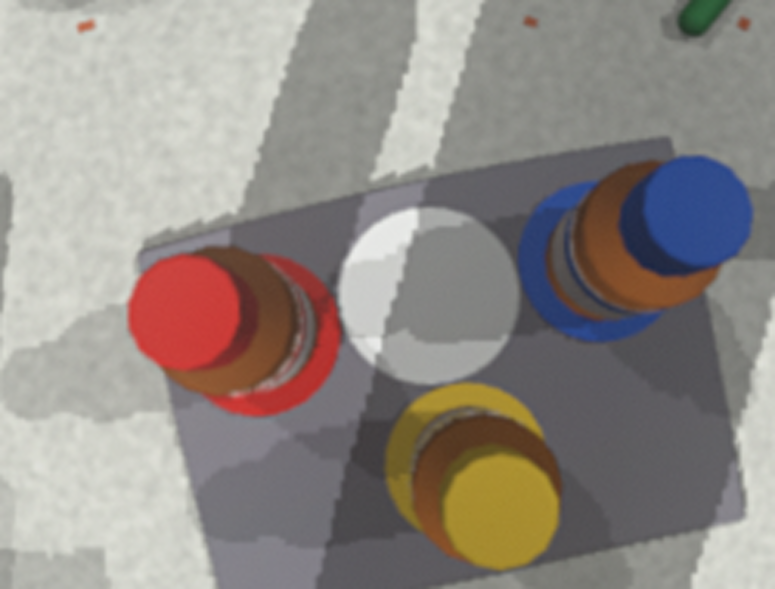

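View pics/side15.png

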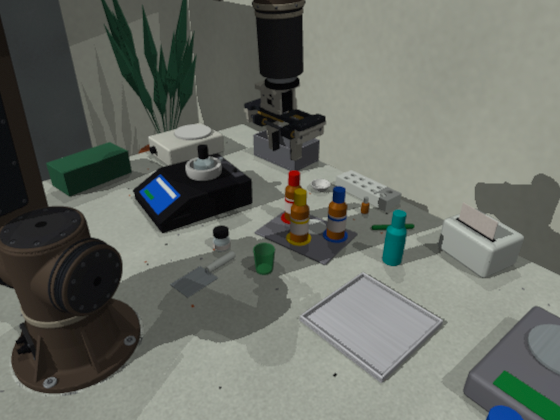

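View pics/scene15.png

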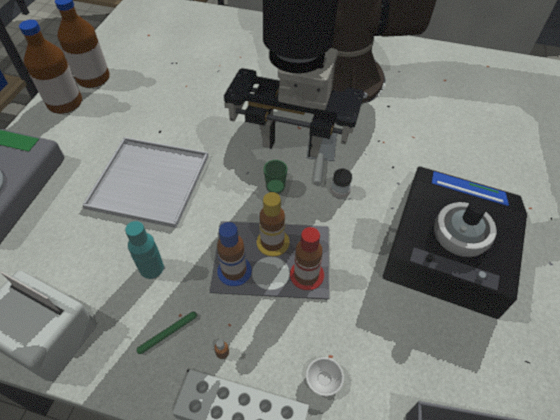

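Run:
```python
from h import *
o=(150,10)
for a,u,v,z in [("b",695.5,212,.149),("pb",599,262,.009),("y",501,509,.149),("py",467,463,.009),("r",185,312,.149),("pr",261,335,.009)]: print(a,wplane(px(u,v,o,3.1),z).round(4))
```

```text
b [ 0.6479 -0.0764  0.149 ]
pb [ 0.6486 -0.0764  0.009 ]
y [ 0.5667 -0.0249  0.149 ]
py [ 0.5661 -0.0238  0.009 ]
r [0.6196 0.0584 0.149 ]
pr [0.6181 0.0586 0.009 ]
```

All the bottles measure within 2 mm of their pad centres and stand upright, the cell is seated, and the beaker hasn't moved. I'll hand the job in.

Run:
```python
from station import arm
print(arm.get_state()['t']);print(arm.job_done())
```

```text
51.1
the job is handed in; nothing more can be done
None
```

The job is done and handed in at 51 s of the 144 s limit. I moved all three bottles into the tray, lowered the cell into the titrator's well while they waited there, then put each bottle back on the pad of its cap's colour.

**Bottles:** in the last wrist picture each bottle's cap was within about 2 mm of its pad's centre (limit 14 mm), which also means they stand upright.

**Cell:** it measured about 1 mm from the well's centre (limit 13 mm), upright. The wrist force at touchdown was only about 6 N. I measured this right after release; the later overview pictures show it still standing in the well.

**Beaker and turquoise bottle:** both look unmoved in the overview pictures; I did not measure them.

**Disagreements:**
- The scene and side cameras disagreed with the wrist camera by about 2–4 mm, so I used the wrist camera and the robot's own readings.
- The tool drifted to about 3.6° of tilt over the many moves. The final bottle positions show no effect from it.

No check failed, but `job_done` returns no verdict, so I can't confirm the judged result.

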